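# Make up two paint-finishing kits

### The job

Make up two kits from the stock on the bench: the brown wooden sander, the green-lidded jar and the red-capped bottle go into the orange tray; the black sander and the black-capped bottle go into the blue tray. Set each piece down upright (sanders on their soles), flat on the tray's floor and not on another piece, and do not drop or throw anything in. Leave the yellow-capped bottle, the cup and the spray can where they stand.

Things in the scene. Friction and masses are not known exactly. Their poses are not given: they have to be found in the camera images.
- orange_tray: open shallow orange plastic tray, fixed to the bench: 120 (x) x 270 (y) x 24 mm high outside, walls 5 mm, floor 5 mm thick, so inside it is 110 x 260 mm and 19 mm deep, without dividers. Origin: centre of its underside, on the bench; y along its length, z up. Its kit has three pieces, so plan their places along its length.
- blue_tray: open shallow blue plastic tray, fixed to the bench: 120 (x) x 270 (y) x 24 mm high outside, walls 5 mm, floor 5 mm thick, so inside it is 110 x 260 mm and 19 mm deep, without dividers. Origin: centre of its underside, on the bench; y along its length, z up. Its kit has two pieces.
- wood_sander: hand sander, brown wood with a cork sole: a base 90 (x) x 50 (y) x 20 mm high with an upright grip block in one piece with it, 62 (x) x 28 (y) mm, centred on the base and reaching from there to 64 mm height; to be taken across the 28 mm width of the grip. 0.10 to 0.21 kg. Origin: centre of the underside; x along its length, z up.
- black_sander: hand sander, all black: a base 90 (x) x 50 (y) x 20 mm high with an upright grip block in one piece with it, 62 (x) x 28 (y) mm, centred on the base and reaching from there to 64 mm height; to be taken across the 28 mm width of the grip. 0.10 to 0.21 kg. Origin: centre of the underside; x along its length, z up.
- green_jar: low round white jar with a green lid, standing upright: 60 mm tall, white body 54 mm in diameter up to 36 mm, lid 58 mm in diameter from 36 to 60 mm (take it by the lid). 0.09 to 0.19 kg. Origin: centre of the underside; z up.
- red_cap_bottle: round white plastic bottle with a wide screw cap in red, standing upright; 88 mm tall. Body 50 mm in diameter up to 53 mm, a short shoulder, then the cap, 42 mm in diameter from 60 to 88 mm height (take it by the cap or the body). 0.08 to 0.17 kg. Origin: centre of the underside; z up.
- black_cap_bottle: round white plastic bottle with a wide screw cap in black, standing upright; 88 mm tall. Body 50 mm in diameter up to 53 mm, a short shoulder, then the cap, 42 mm in diameter from 60 to 88 mm height (take it by the cap or the body). 0.08 to 0.17 kg. Origin: centre of the underside; z up.
- yellow_cap_bottle: round white plastic bottle with a wide screw cap in yellow, standing upright; 88 mm tall. Body 50 mm in diameter up to 53 mm, a short shoulder, then the cap, 42 mm in diameter from 60 to 88 mm height (take it by the cap or the body). 0.08 to 0.17 kg. Origin: centre of the underside; z up. Belongs to no kit: it stays where it stands, among the stock.
- cup: white plastic cup, open at the top, rim 72 mm in diameter, 85 mm tall, standing on one side of the work. To be left alone. Origin: centre of the underside.
- spray_can: dark metal spray can with a white cap, 54 mm in diameter, 160 mm tall, standing on one side of the work. To be left alone. Origin: centre of the underside.
Things that resemble listed ones, but are neither listed nor needed, are in the scene too. Leave any purple look-alike of the black_cap_bottle alone. Leave any purple look-alike of the red_cap_bottle alone.

How it is judged:
By the outcome, as a careful person would: the job done as asked, in the order asked, and still so for the second after the job is handed in, with the robot touching nothing.
It also fails if it takes over 131 s, if anything falls off the work surface, if the arm or the gripper's body presses on something with over 40 N, if the wrist force passes 120 N, or if a joint passes its speed limit or range.

### The arm

A 6-joint arm with a two-finger parallel gripper is mounted at the origin on the work surface. World frame = base frame: x ahead of the robot, y to its left, z up, the work surface at z = 0. Lengths are in m, angles in rad, forces in N, time in s.
With the tool pointing down it reaches from about 0.3 to 0.75 m from the base axis. Payload 8.5 kg.
Tool frame: the origin (TCP) lies at the very end of the fingers, on their centre line; the grasp point (between the pads) lies 19 mm behind it; z points along the fingers, y is the direction in which the jaws open and shut (so a half turn about z gives the same grasp; the last joint's range is limited). The gripper opens to 88 mm and grips with 3 to 60 N. Pads are 18 mm wide; open, the fingers measure 123 mm over their backs; the gripper's body (75 mm by 187 mm) begins 45 mm behind the grasp point.
Start: joints at [-1.555, 0.381, 1.297, -0, 1.464, -0.215], TCP at [0.126, -0.535, 0.201] pointing down, gripper open.
Joint ranges: [-3.11, 3.11], [-0.89, 2.33], [0.22, 2.48], [-1.42, 4.56], [0.17, 2.85], [-2.88, 2.88]. Speed limits (rad/s): [2.39, 2.39, 3.14, 3.14, 3.14, 3.14].

### API

Orientations are given as a 3x3 rotation matrix whose columns are the frame's x, y, z axes.
In Python, from workcell import manip gives the robot as it stands. The module is installed in compiled form; this text tells all that it offers.
- The arm moves only by the tool step_arm, never from a script. Its argument "targets" is a list of rows, each a list of 3 entries, a list of its own where there are three numbers: the shift along the tool's x, y, z in mm, then the turn, a rotation vector about the tool's x, y, z in degrees, then the opening in per cent of the stroke, from 0 (shut) to 100 (fully open). In form: [[[dx, dy, dz], [rx, ry, rz], hand], ...]. A call has 1 to 12 rows; each row is the pose to reach, as a shift and turn from the pose commanded when the call began, along the tool's axes at that moment; what a row does not reach only later rows make up. A row lasts 1/10 s, in which the tool goes at most 50 mm and 8.59 degrees, less where a joint would pass 70% of its speed; a pose out of reach is approached as far as the arm can. A call with a gripper value outside its range is refused whole. The fingers move at their own pace and stop on an object; "newtons" is the grip in N (left out, the last holds). Time passes only in rows, so rows that repeat a pose let the fingers close. It gives the time, the measured TCP pose, the force and the opening at its end, in the units of the state.
- manip.read_state(): the state, without advancing time (a new reading comes with each control period).
- manip.capture(name): name is "side" or "top" or "wrist"; returns a dict with "color" (384x512x3 uint8, red, green, blue), "intrinsics" (3x3 intrinsics, pixels), "k1" (the pictures are not rectified: a ray, as slopes to the right and down, at radius r is drawn at 1 + k1 r^2 times it, then the intrinsics apply), "R" (3x3) and "t" (3): a world point X has camera coordinates R X + t. Camera axes: x right, y down, z forward; pixel columns grow to the right and rows downward; lengths in m; the calibration is good to about 2 mm. A picture is of the moment at which its call begins. There is no depth.
- manip.hand_in(): hands the job in, once; it reports no verdict.
Trained networks look in a picture, given as the dict that the camera call returned (one of the last four; its "shot" number tells which), for a name from the list of things; names that differ only in an ending like _2 or _b are one class to them, and where a whole thing is asked for, a point or a joint stands for the part that bears it (a point fixed in the world has none). Each returns a list of dicts, best first, with "conf" (0 to 1); they miss things now and then, are a little off and sometimes report something else, mostly with a low value. They report only what shows in the picture. A call takes as long as a camera call. They do not tell look-alikes from the thing itself.
- manip.silhouettes(query, picture): "mask" (384x512 bool, what is visible of it) and "extent" ([centre column, centre row, width, height] in pixels, round what is visible of it).
The state is a dict: "time_s": time; "joint_pos": joint angles; "dq": joint speeds; "effort": joint torques, N m; "eef_pos": TCP position; "ee_rot": TCP orientation; "force": force on the tool from outside, world axes, zero at the start; "ft_torque": the same for the moment, N m; "width": finger opening in m.
Only numpy, scipy, OpenCV 4.12 (cv2) and the standard library are available. Lean on these libraries where they do the work, as an engineer would, in place of code of your own. Each camera call takes 0.05 s, during which the arm holds its last target.

## Working session

There is one attempt and no reset: what is moved stays moved. The work goes in short steps, Python scripts to look and compute and a tool call to move; the robot and the scene stay as the last step left them, time stands still between calls to the robot, and variables do not carry over. Pictures are saved under pics/ and viewed, and the job is handed in when it is done.

Besides the shell and the picture viewer there is one more tool, called after "Emit:" by a JSON object that holds its "name" and its "arguments". step_arm: Moves the arm, as the interface text tells. Its arguments: {"type":"object","properties":{"targets":{"type":"array"},"newtons":{"type":"number"}},"required":["targets"]}

```bash
mkdir -p pics; cat > h.py <<'E'
import numpy as np, cv2
from workcell import manip
def snap(name,fn):
    p=manip.capture(name); cv2.imwrite('pics/'+fn,cv2.cvtColor(p['color'],cv2.COLOR_RGB2BGR)); return p
def ray(p,u,v):
    K=np.array(p['intrinsics']); d=np.array([(u-K[0,2])/K[0,0],(v-K[1,2])/K[1,1]])
    s=d.copy()
    for _ in range(20): s=d/(1+p['k1']*(s@s))
    R=np.array(p['R']);t=np.array(p['t'])
    return -R.T@t, R.T@np.array([s[0],s[1],1.])
def onz(p,u,v,z):
    o,d=ray(p,u,v); return o+d*(z-o[2])/d[2]
def proj(p,X):
    c=np.array(p['R'])@np.array(X)+np.array(p['t']); s=c[:2]/c[2]; s=s*(1+p['k1']*(s@s)); K=np.array(p['intrinsics'])
    return K[:2,:2]@s+K[:2,2]
def tri(obs):
    A=np.zeros((3,3));b=np.zeros(3)
    for p,u,v in obs:
        o,d=ray(p,u,v); d=d/np.linalg.norm(d); M=np.eye(3)-np.outer(d,d); A+=M;b+=M@o
    return np.linalg.solve(A,b)
E
python3 - <<'E'
from h import *
np.set_printoptions(precision=4,suppress=True)
for n in ['top','side','wrist']:
    p=snap(n,n+'1.png'); print(n,p['intrinsics'],p['k1'],'pos',-np.array(p['R']).T@p['t'],p['R'])
print(manip.read_state())
E
```

```text
top [[361.4112   0.     260.0809]
 [  0.     361.4112 194.5006]
 [  0.       0.       1.    ]] -0.1168100838259363 pos [0.345  0.0249 1.1992] [[ 0.0189 -0.9992  0.0339]
 [-0.9946 -0.0223 -0.101 ]
 [ 0.1017 -0.0318 -0.9943]]
side [[428.9665   0.     256.9551]
 [  0.     428.9665 191.1003]
 [  0.       0.       1.    ]] 0.04988263233938002 pos [ 0.0605 -0.999   0.9548] [[ 0.9292 -0.3697 -0.0032]
 [-0.2403 -0.5975 -0.765 ]
 [ 0.2809  0.7115 -0.644 ]]
wrist [[344.5658   0.     257.4549]
 [  0.     344.5658 188.7455]
 [  0.       0.       1.    ]] 0.0038882327634823027 pos [ 0.2074 -0.5159  0.3837] [[ 0.2287 -0.9735 -0.0006]
 [-0.9219 -0.2167  0.321 ]
 [-0.3126 -0.0729 -0.9471]]
{'time_s': 0.15, 'joint_pos': array([-1.5553,  0.3811,  1.298 ,  0.    ,  1.4636, -0.2153]), 'dq': array([ 0.0007, -0.0013, -0.0043, -0.0017, -0.001 ,  0.0001]), 'effort': array([  0.0013, -43.808 , -22.4616,   0.0713,   0.0343,  -0.0001]), 'eef_pos': array([ 0.1258, -0.5352,  0.2005]), 'ee_rot': array([[ 0.9735,  0.2288,  0.    ],
       [ 0.2288, -0.9735,  0.001 ],
       [ 0.0003, -0.001 , -1.    ]]), 'force': array([ 0.6321,  0.3842, -1.2309]), 'ft_torque': array([-0.0071, -0.0926, -0.0219]), 'width': 0.08827934048780621}
```

View pics/top1.png

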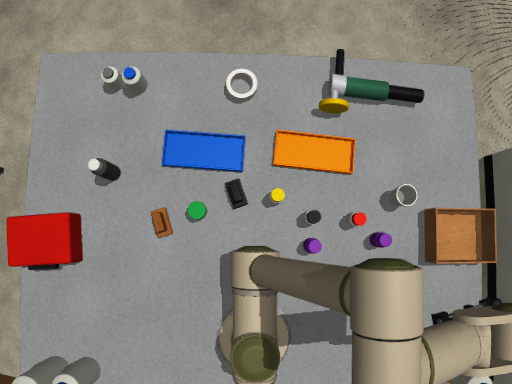

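View pics/side1.png

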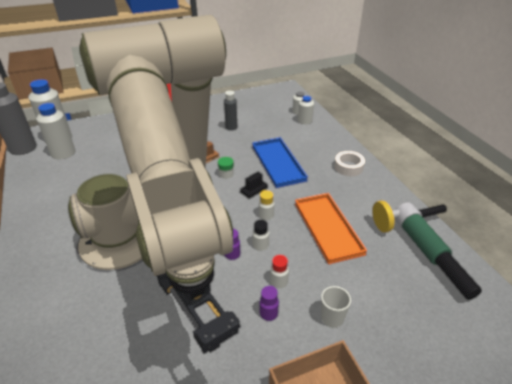

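View pics/wrist1.png

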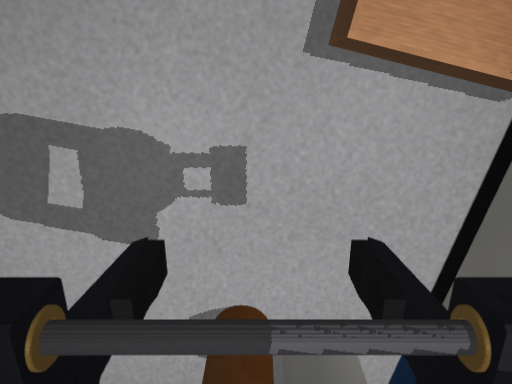

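Top view: wood sander at (161,222), jar (197,211), black sander (236,193), black-cap bottle (313,217), red-cap bottle (359,219), with the trays at (204,151) and (314,152). The purple look-alikes are at (313,246) and (381,240), and yellow is at (278,195). Next I'll measure them.

```bash
python3 - <<'E'
from h import *
np.set_printoptions(precision=4,suppress=True)
pt=manip.capture('top');ps=manip.capture('side')
for q in ['orange_tray','blue_tray','wood_sander','black_sander','green_jar','red_cap_bottle','yellow_cap_bottle','cup','spray_can']:
    for n,p in (('top',pt),('side',ps)):
        for d in manip.silhouettes(q,p):
            if d['conf']<.2: continue
            m=d['mask'].astype(np.uint8); (c,r),(w,h),a=cv2.minAreaRect(cv2.findNonZero(m))
            print(q,n,round(d['conf'],2),np.round(d['extent'],1),'rect',np.round([c,r,w,h,a],1), 'area',m.sum())
# caps by colour in both views -> triangulate
def col(p,lo,hi,box):
    hsv=cv2.cvtColor(p['color'],cv2.COLOR_RGB2HSV); m=cv2.inRange(hsv,lo,hi); 
    mm=np.zeros_like(m); x0,y0,x1,y1=box; mm[y0:y1,x0:x1]=m[y0:y1,x0:x1]
    ys,xs=np.nonzero(mm); return xs.mean(),ys.mean(),len(xs)
for n,lo,hi,bt,bs in [('red',(0,120,60),(8,255,255),(340,205,375,235),(265,250,295,275)),
 ('green',(45,100,40),(85,255,255),(180,195,215,225),(210,150,240,175)),
 ('yellow',(20,100,60),(35,255,255),(265,180,290,210),(255,185,280,210)),
 ('black',(0,0,0),(179,255,65),(300,207,321,226),(250,218,272,240))]:
    a=col(pt,lo,hi,bt);b=col(ps,lo,hi,bs); print(n,a,b,'tri',tri([(pt,*a[:2]),(ps,*b[:2])]), 'top@.088',onz(pt,*a[:2],.088),'@.06',onz(pt,*a[:2],.06))
c=cv2.resize(cv2.cvtColor(pt['color'],cv2.COLOR_RGB2BGR)[120:260,140:420],None,fx=2.8,fy=2.8,interpolation=cv2.INTER_CUBIC);cv2.imwrite('pics/crop1.png',c)
E
```

```text
orange_tray top 0.76 [312.9 151.8  84.1  41.1] rect [314.6 151.3  80.5  36.5   6. ] area 2866
orange_tray side 0.7 [332.  228.2  76.4  69.7] rect [329.8 227.6  82.9  40.4  59.5] area 2830
blue_tray top 0.97 [204.3 150.9  86.8  40.7] rect [204.2 150.   81.2  36.7   4.3] area 2870
blue_tray top 0.46 [276.2 195.9  15.1  14.6] rect [276.5 196.   14.   13.   90. ] area 169
blue_tray side 0.93 [278.2 164.1  55.8  47.5] rect [279.  161.8  58.8  33.7  61.1] area 1632
blue_tray side 0.38 [231.6 110.4  14.   39.4] rect [230.2 110.5  39.3  13.7  86.8] area 461
wood_sander top 0.59 [161.9 221.6  21.7  30.1] rect [161.4 222.5  27.9  15.8  74.1] area 434
wood_sander side 0.63 [265.9 205.7  15.9  28.7] rect [265.  205.5  29.   16.   90. ] area 404
wood_sander side 0.45 [212.1 152.8  13.9  23.6] rect [212. 152.  20.  12.  90.] area 179
black_sander top 0.79 [236.2 194.7  20.3  29.8] rect [236.4 193.1  26.9  14.5  71.6] area 375
black_sander side 0.59 [252.4 184.2  31.8  26.8] rect [251.9 185.5  20.6  28.1  59. ] area 478
green_jar top 0.55 [196.1 210.3  23.9  17.5] rect [196.5 210.   16.   17.   90.
[... 1271 characters left out ...]
at64(196.44237918215615), np.float64(209.88475836431226), 269) (np.float64(225.28571428571428), np.float64(163.07142857142858), 154) tri [0.409  0.1899 0.0471] top@.088 [0.4067 0.1841 0.088 ] @.06 [0.4083 0.1881 0.06  ]
yellow (np.float64(277.3181818181818), np.float64(194.56493506493507), 154) (np.float64(265.8848484848485), np.float64(196.28484848484848), 165) tri [ 0.46   -0.0646  0.0783] top@.088 [ 0.4596 -0.0641  0.088 ] @.06 [ 0.4625 -0.0663  0.06  ]
black (np.float64(313.19718309859155), np.float64(216.58450704225353), 142) (np.float64(260.4195804195804), np.float64(226.7972027972028), 143) tri [ 0.3943 -0.1791  0.0741] top@.088 [ 0.3935 -0.1765  0.088 ] @.06 [ 0.3948 -0.1816  0.06  ]
```

View pics/crop1.png

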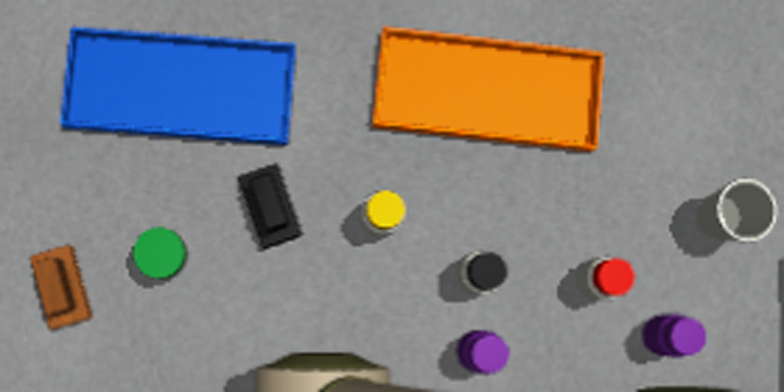

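```bash
cat >> h.py <<'E'
from scipy.optimize import minimize
def box(cx,cy,yaw,lx,ly,z0,z1):
    c,s=np.cos(yaw),np.sin(yaw)
    return [(cx+c*a-s*b,cy+s*a+c*b,z) for a in(-lx/2,lx/2) for b in(-ly/2,ly/2) for z in(z0,z1)]
def render(p,boxes,S=4):
    m=np.zeros((384*S,512*S),np.uint8)
    for b in boxes:
        q=np.array([proj(p,X) for X in b]); q=(q+.5)*S
        cv2.fillConvexPoly(m,cv2.convexHull(np.round(q).astype(np.int32)),255)
    return cv2.resize(m,(512,384),interpolation=cv2.INTER_AREA)/255.
def sander(x): return [box(*x,.09,.05,0,.02),box(*x,.062,.028,.02,.064)]
def tray(x): return [box(*x,.12,.27,0,.024)]
def fit(ms,model,x0):
    def f(x): return sum(np.abs(render(p,model(x))-m).sum() for p,m in ms)
    sim=np.array([x0]+[np.array(x0)+d for d in ([.015,0,0],[0,.015,0],[0,0,.15])])
    r=minimize(f,x0,method='Nelder-Mead',options=dict(initial_simplex=sim,xatol=1e-4,fatol=.05,maxiter=150))
    return r.x,r.fun
def cmask(p,lo,hi,bx):
    hsv=cv2.cvtColor(p['color'],cv2.COLOR_RGB2HSV); m=cv2.inRange(hsv,lo,hi); mm=np.zeros(m.shape)
    x0,y0,x1,y1=bx; mm[y0:y1,x0:x1]=m[y0:y1,x0:x1]/255.; return mm
E
python3 - <<'E'
from h import *
np.set_printoptions(precision=4,suppress=True)
pt=manip.capture('top');ps=manip.capture('side')
O=[(5,150,40),(20,255,255)];B=[(100,150,40),(125,255,255)]
ot=cmask(pt,*O,(260,120,370,185));os_=cmask(ps,*O,(285,185,375,270))
bt=cmask(pt,*B,(150,120,255,185));bs=cmask(ps,*B,(245,130,320,195))
for n,a,b,x0 in (('orange',ot,os_,onz(pt,314,152,.012)),('blue',bt,bs,onz(pt,204,151,.012))):
    x0=[x0[0],x0[1],-.1]; print(n,x0)
    print(' top',fit([(pt,a)],tray,x0),'side',fit([(ps,b)],tray,x0),'both',fit([(pt,a),(ps,b)],tray,x0),a.sum())
wt=cmask(pt,(3,80,20),(20,255,255),(140,195,182,248))
kt=cmask(pt,(0,0,0),(179,255,60),(220,172,252,215)); ks=cmask(ps,(0,0,0),(179,255,60),(236,168,272,200))
x=onz(pt,161.5,222,.03); 
for y in(-.3+1.57-1.57,.3,): print('wood',x,y,fit([(pt,wt)],sander,[x[0],x[1],y]))
x=onz(pt,236,193.5,.03)
for y in(.0,.3): print('black',x,fit([(pt,kt)],sander,[x[0],x[1],y]),fit([(ps,ks)],sander,[x[0],x[1],y]),fit([(pt,kt),(ps,ks)],sander,[x[0],x[1],y]))
E
```

```text
orange [np.float64(0.6146356043781087), np.float64(-0.19238781768135693), -0.1]
 top (array([ 0.6167, -0.1923, -0.0785]), np.float64(66.77254901960784)) side (array([ 0.616 , -0.1893, -0.0909]), np.float64(245.17254901960783)) both (array([ 0.617 , -0.1914, -0.0823]), np.float64(328.1490196078431)) 2903.0
blue [np.float64(0.6082877010222798), np.float64(0.17720337497238753), -0.1]
 top (array([ 0.6113,  0.1794, -0.0505]), np.float64(85.06274509803922)) side (array([ 0.6116,  0.1864, -0.0899]), np.float64(259.1764705882353)) both (array([ 0.6109,  0.1794, -0.0523]), np.float64(359.46666666666664)) 2928.0
wood [0.3682 0.3043 0.03  ] -0.30000000000000004 (array([0.3685, 0.3102, 0.3205]), np.float64(27.905882352941177))
wood [0.3682 0.3043 0.03  ] 0.3 (array([0.3685, 0.3091, 0.3166]), np.float64(30.27843137254902))
black [0.4661 0.0658 0.03  ] (array([0.4678, 0.0675, 0.3614]), np.float64(29.780392156862746)) (array([0.4654, 0.0625, 0.6353]), np.float64(116.26666666666665)) (array([0.4685, 0.0672, 0.3949]), np.float64(176.00392156862745))
black [0.4661 0.0658 0.03  ] (array([0.4687, 0.0673, 0.3459]), np.float64(30.133333333333333)) (array([0.4687, 0.0679, 0.6888]), np.float64(110.13333333333334)) (array([0.4686, 0.0676, 0.3832]), np.float64(173.75686274509803))
```

```bash
cat >> h.py <<'E'
from scipy.spatial.transform import Rotation as Ro
def go(x,y,z,yaw,s=None):
    s=s or manip.read_state(); R=np.array(s['ee_rot']); y_=np.radians(yaw)
    T=np.array([[np.cos(y_),np.sin(y_),0],[np.sin(y_),-np.cos(y_),0],[0,0,-1]])
    d=R.T@(np.array([x,y,z])-s['eef_pos'])*1000; r=np.degrees(Ro.from_matrix(R.T@T).as_rotvec())
    print('d',np.round(d,1),'rv',np.round(r,1),'rows>=',round(max(np.linalg.norm(d)/50,np.linalg.norm(r)/8.59),1))
E
python3 -c "
from h import *
go(.45,-.25,.24,13.2); go(.3685,.31,.24,18)"
```

```text
d [ 380.9 -203.7  -39. ] rv [-0. -0.  0.] rows>= 8.7
d [ 429.7 -767.5  -39. ] rv [-0.  -0.  -4.8] rows>= 17.6
```

Emit:
{"name": "step_arm", "arguments": {"targets": [[[381,-204,-39],[0,0,0],100],[[381,-204,-39],[0,0,0],100],[[381,-204,-39],[0,0,0],100],[[381,-204,-39],[0,0,0],100],[[381,-204,-39],[0,0,0],100],[[381,-204,-39],[0,0,0],100],[[381,-204,-39],[0,0,0],100],[[381,-204,-39],[0,0,0],100],[[430,-768,-39],[0,0,-5],100],[[430,-768,-39],[0,0,-5],100],[[430,-768,-39],[0,0,-5],100],[[430,-768,-39],[0,0,-5],100]], "newtons": 40}}

```text
time_s: 2.45
eef_pos: [0.405, -0.0711, 0.238]
ee_rot: [[0.95, 0.312, 0.0], [0.312, -0.95, -0.0], [0.0, 0.0, -1.0]]
force: [0.9, 0.1, 0.4]
width: 0.0882
```

```bash
python3 -c "
from h import *
print(manip.read_state()['joint_pos'])
go(.3685,.31,.24,18)"
```

```text
[-4.63609211e-01  1.03562670e-01  1.56987188e+00  1.52881765e-04
  1.46777102e+00  7.89461200e-01]
d [  84.4 -373.4   -2. ] rv [ 0.  -0.   0.2] rows>= 7.7
```

Emit:
{"name": "step_arm", "arguments": {"targets": [[[80,-350,-2],[0,0,0],100],[[80,-350,-2],[0,0,0],100],[[80,-350,-2],[0,0,0],100],[[80,-350,-2],[0,0,0],100],[[80,-350,-2],[0,0,0],100],[[80,-350,-2],[0,0,0],100],[[80,-350,-2],[0,0,0],100],[[80,-350,-2],[0,0,0],100],[[80,-350,-2],[0,0,0],100],[[80,-350,-2],[0,0,0],100]]}}

```text
time_s: 3.45
eef_pos: [0.3722, 0.2837, 0.2399]
ee_rot: [[0.95, 0.312, -0.0], [0.312, -0.95, -0.0], [-0.0, 0.0, -1.0]]
force: [1.1, -0.1, 0.2]
width: 0.0879
```

```bash
python3 - <<'E'
from h import *
p=snap('wrist','w2.png'); pt=snap('top','top2.png')
print(manip.read_state()['eef_pos'])
for d in manip.silhouettes('wood_sander',p): print(d['conf'],d['extent'],cv2.minAreaRect(cv2.findNonZero(d['mask'].astype(np.uint8))))
print(proj(p,[.3685,.31,.064]))
E
```

```text
[0.37248329 0.2832526  0.24005001]
0.74 [234.2, 141.2, 40.7, 69.9] ((234.0, 140.5), (75.0, 42.0), 90.0)
[232.75191427 150.66772252]
```

View pics/w2.png

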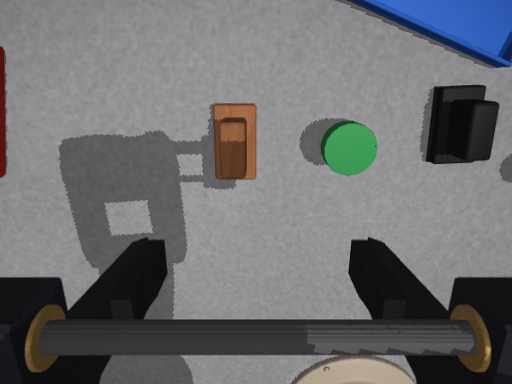

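The wood sander is at (234,141), aligned with the jaws. It is the only sander-shaped brown thing; the box at (460,236) in the top view is not one. The jar is at (349,148) and the black sander at (462,124).

```bash
python3 - <<'E'
from h import *
np.set_printoptions(precision=4,suppress=True)
p=manip.capture('wrist'); pt=manip.capture('top')
m=cmask(p,(3,80,10),(20,255,255),(205,95,265,190)); mt=cmask(pt,(3,80,20),(20,255,255),(140,195,182,248))
print('wood',fit([(p,m)],sander,[.3685,.31,.32]),m.sum(),fit([(p,m),(pt,mt)],sander,[.3685,.31,.32]))
mk=cmask(p,(0,0,0),(179,255,50),(422,78,500,168))
print('black',fit([(p,mk)],sander,[.468,.067,.36]),mk.sum())
g=cmask(p,(45,100,30),(85,255,255),(315,115,382,180)); (c,r),_,_=cv2.minAreaRect(cv2.findNonZero(g.astype(np.uint8)))
gt=cmask(pt,(45,100,30),(85,255,255),(180,195,215,225)); ct,rt=cv2.minAreaRect(cv2.findNonZero(gt.astype(np.uint8)))[0]
print('jar',onz(p,c,r,.056),tri([(p,c,r),(pt,ct,rt)]))
# height of sander grip top: centre of top face in wrist vs top
# grip top edges: print brightness profile
x=fit([(p,m)],sander,[.3685,.31,.32])[0]
im=cv2.cvtColor(p['color'],cv2.COLOR_RGB2BGR).copy()
for z,lx,ly in((0,.09,.05),(.02,.09,.05),(.064,.062,.028)):
    q=np.array([proj(p,X) for X in box(*x,lx,ly,z,z)[::2]])[[0,1,3,2]]; cv2.polylines(im,[np.round(q).astype(int)],True,(255,255,0),1)
cv2.imwrite('pics/w2c.png',cv2.resize(im[80:210,180:400],None,fx=3.5,fy=3.5,interpolation=cv2.INTER_NEAREST))
go(x[0],x[1],.10,np.degrees(x[2])); go(x[0],x[1],.03,np.degrees(x[2]))
E
```

```text
wood (array([0.3671, 0.3102, 0.3065]), np.float64(129.19607843137257)) 3147.0 (array([0.3678, 0.3104, 0.3141]), np.float64(352.7686274509804))
black (array([0.4675, 0.0707, 0.3713]), np.float64(313.3098039215687)) 4742.0
jar [0.4095 0.1924 0.056 ] [0.4086 0.1897 0.0475]
d [  3.1 -27.  140.1] rv [ 0.  -0.   0.6] rows>= 2.9
d [  3.1 -27.  210.1] rv [ 0.  -0.   0.6] rows>= 4.2
```

View pics/w2c.png

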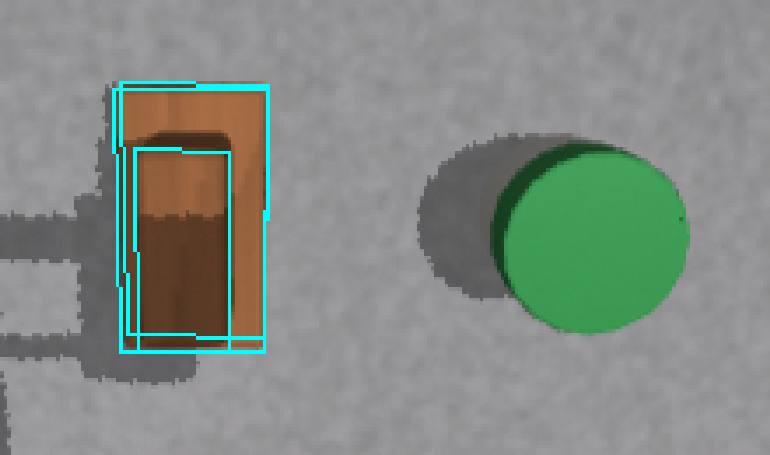

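Emit:
{"name": "step_arm", "arguments": {"targets": [[[3,-27,50],[0,0,0],100],[[3,-27,100],[0,0,0],100],[[3,-27,140],[0,0,0],100],[[3,-27,175],[0,0,0],100],[[3,-27,200],[0,0,0],100],[[3,-27,210],[0,0,0],100],[[3,-27,210],[0,0,0],100],[[3,-27,210],[0,0,0],0],[[3,-27,210],[0,0,0],0],[[3,-27,210],[0,0,0],0],[[3,-27,210],[0,0,0],0],[[3,-27,210],[0,0,0],0]], "newtons": 35}}

```text
time_s: 4.9
eef_pos: [0.3666, 0.3112, 0.0303]
ee_rot: [[0.95, 0.313, 0.001], [0.313, -0.95, 0.0], [0.001, -0.0, -1.0]]
force: [0.2, 0.5, 0.4]
width: 0.0503
```

```bash
python3 - <<'E'
from h import *
th=-.0785; c,s=np.cos(th),np.sin(th)
def tp(cx,cy,ly,th): return cx-np.sin(th)*ly, cy+np.cos(th)*ly
print([np.round(tp(.6167,-.192,l,-.08),4) for l in(.078,-.015,-.09)],[np.round(tp(.6111,.1794,l,-.051),4) for l in(.06,-.05)])
E
```

```text
[array([ 0.6229, -0.1142]), array([ 0.6155, -0.207 ]), array([ 0.6095, -0.2817])] [array([0.6142, 0.2393]), array([0.6086, 0.1295])]
```

Emit:
{"name": "step_arm", "arguments": {"targets": [[[0,0,0],[0,0,0],0],[[0,0,0],[0,0,0],0],[[0,0,0],[0,0,0],0],[[0,0,0],[0,0,0],0],[[0,0,0],[0,0,0],0],[[0,0,-20],[0,0,0],0],[[0,0,-50],[0,0,0],0],[[0,0,-90],[0,0,0],0],[[0,0,-120],[0,0,0],0],[[0,0,-120],[0,0,0],0]]}}

```text
time_s: 5.9
eef_pos: [0.3681, 0.312, 0.1535]
ee_rot: [[0.95, 0.313, 0.007], [0.313, -0.95, 0.003], [0.008, -0.001, -1.0]]
force: [-0.5, -0.4, 0.0]
width: 0.0005
```

```bash
python3 - <<'E'
from h import *
s=manip.read_state();print(s['force'],s['width'])
go(.6229,-.1142,.15,85.4)
p=snap('wrist','w3.png')
E
```

```text
[-0.54070195 -0.43501326  0.00274294] 0.00045750049296001185
d [108.6 484.5   3.8] rv [  0.2  -0.4 -67.2] rows>= 9.9
```

View pics/w3.png

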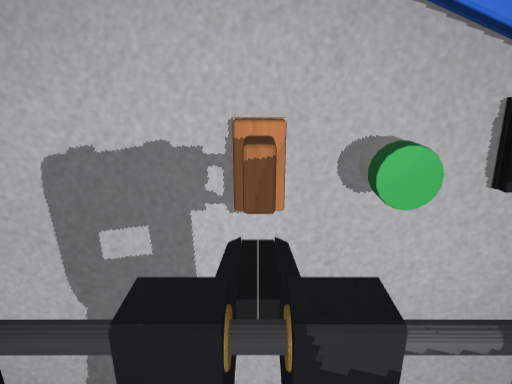

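```bash
python3 - <<'E'
from h import *
np.set_printoptions(precision=4,suppress=True)
p=manip.capture('wrist'); pt=snap('top','top3.png'); ps=snap('side','side3.png')
m=cmask(p,(3,80,10),(20,255,255),(225,105,292,222)); 
x=fit([(p,m)],sander,[.3685,.31,.32]);print('wood',x,m.sum())
mt=cmask(pt,(3,80,20),(20,255,255),(140,195,182,248));print('top',fit([(pt,mt)],sander,[.3685,.31,.32]))
s=manip.read_state(); print(s['eef_pos'],proj(p,s['eef_pos']),proj(p,[s['eef_pos'][0],s['eef_pos'][1],.064]),s['width'],s['ee_rot'])
im=cv2.cvtColor(p['color'],cv2.COLOR_RGB2BGR).copy()
for z,lx,ly in((0,.09,.05),(.02,.09,.05),(.064,.062,.028)):
    q=np.array([proj(p,X) for X in box(*x[0],lx,ly,z,z)[::2]])[[0,1,3,2]]; cv2.polylines(im,[np.round(q).astype(int)],True,(255,255,0),1)
cv2.imwrite('pics/w3c.png',cv2.resize(im[80:280,180:400],None,fx=3,fy=3,interpolation=cv2.INTER_NEAREST))
E
```

```text
wood (array([0.3674, 0.3109, 0.3214]), np.float64(258.2549019607843)) 4966.0
top (array([0.3653, 0.3167, 0.5521]), np.float64(207.40784313725487))
[0.3659 0.3108 0.1487] [258.0813 224.4285] [257.8927 181.6126] 0.0003157521558361247 [[ 0.9498  0.3127 -0.0022]
 [ 0.3127 -0.9499 -0.0011]
 [-0.0024  0.0003 -1.    ]]
```

View pics/w3c.png

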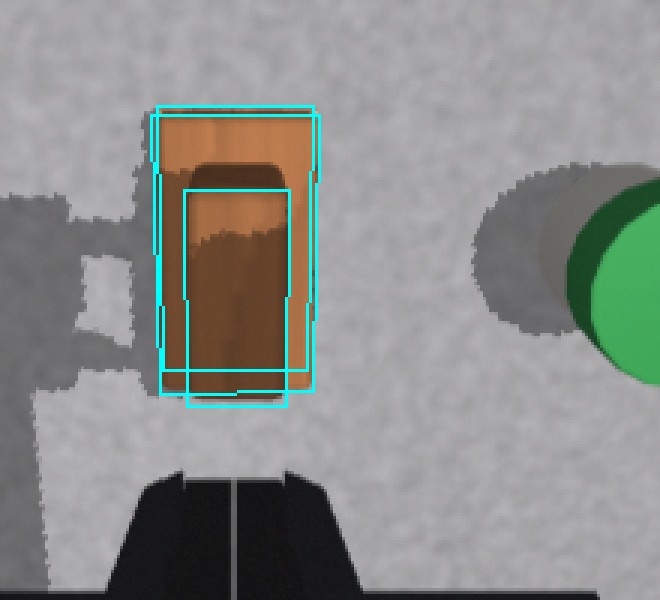

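View pics/side3.png

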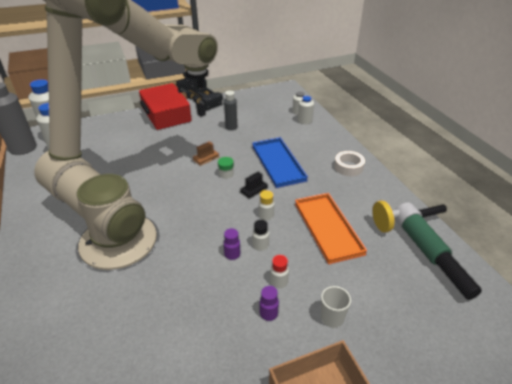

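```bash
python3 - <<'E'
from h import *
np.set_printoptions(precision=1,suppress=True)
p=manip.capture('wrist'); pt=manip.capture('top'); ps=manip.capture('side')
s=manip.read_state(); R=np.array(s['ee_rot']);e=s['eef_pos']
for dx in(0,.009):
  for dz in (0,-.01,-.02,-.03): print(dx,dz,proj(p,e+R@[dx,0,dz]))
print('side',proj(ps,e),proj(ps,[e[0],e[1],.064]),'top',proj(pt,e))
print('joints',s['joint_pos'].round(4),e)
for n,q,b in(('t3',pt,(110,150,250,280)),('s3',ps,(150,60,260,200))):
    im=cv2.cvtColor(q['color'],cv2.COLOR_RGB2BGR); k=5
    im=cv2.resize(im[b[1]:b[3],b[0]:b[2]],None,fx=k,fy=k,interpolation=cv2.INTER_CUBIC)
    u=proj(q,e); cv2.circle(im,(int((u[0]-b[0]+.5)*k),int((u[1]-b[1]+.5)*k)),6,(255,0,255),2); cv2.imwrite('pics/'+n+'.png',im)
E
```

```text
0 0 [257.6 223.8]
0 -0.01 [257.7 231.4]
0 -0.02 [257.7 239.7]
0 -0.03 [257.7 249. ]
0.009 0 [257.6 209.5]
0.009 -0.01 [257.7 216.4]
0.009 -0.02 [257.7 224.1]
0.009 -0.03 [257.7 232.6]
side [201.7 124.1] [203.7 143.9] top [149.6 221.6]
joints [ 0.5  0.3  1.6 -0.   1.3  1.7] [0.4 0.3 0.1]
```

View pics/t3.png

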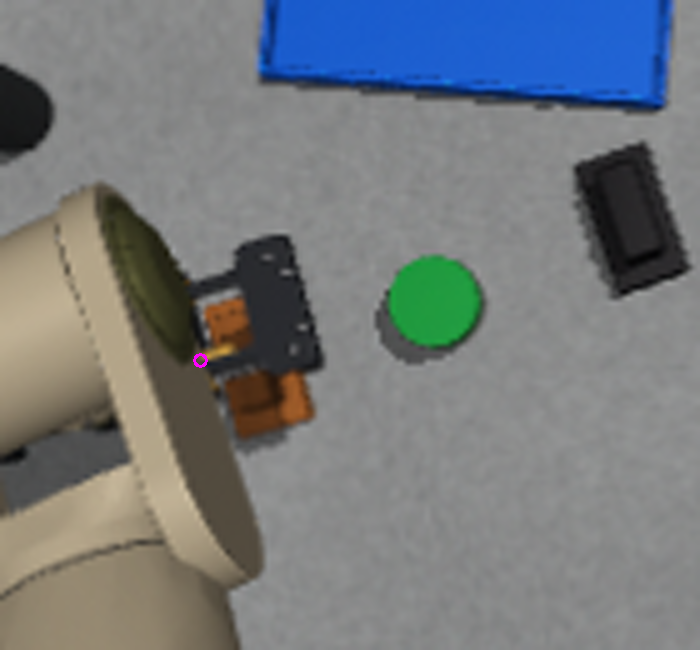

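View pics/s3.png

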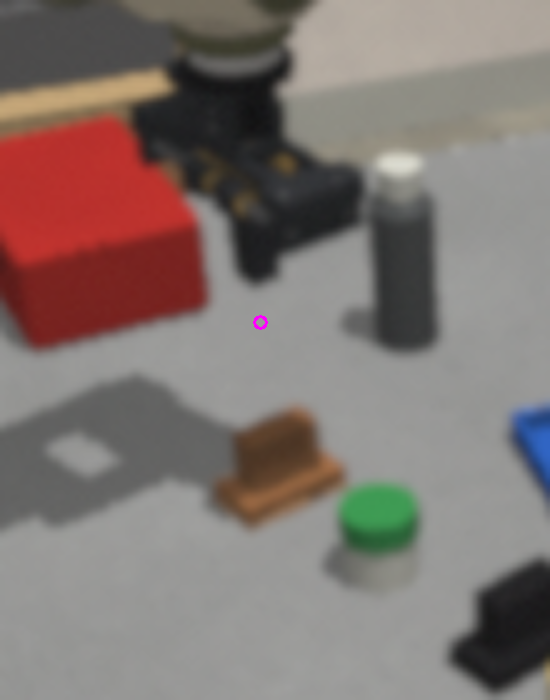

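The fingers closed on nothing. In both the wrist and side pictures the real fingertips sit about 35 mm short of the stated TCP: the side shows the tip at about (202,116) against a predicted (202,124). The sander hasn't moved. I'll measure the true tip offset.

```bash
python3 - <<'E'
from h import *
from scipy.optimize import least_squares
np.set_printoptions(precision=4,suppress=True)
p=manip.capture('wrist'); ps=manip.capture('side')
s=manip.read_state(); R=np.array(s['ee_rot']);e=s['eef_pos']
im=cv2.cvtColor(p['color'],cv2.COLOR_RGB2BGR)[225:345,200:320]; cv2.imwrite('pics/w4.png',cv2.resize(im,None,fx=5,fy=5,interpolation=cv2.INTER_CUBIC))
for dz in(0,.01,.02,.025,.03,.035,.04,.045,.05): print(dz,'side',proj(ps,e+R@[.009,0,-dz]),proj(ps,e+R@[-.009,0,-dz]),'wrist front',proj(p,e+R@[.009,-.009,-dz]),proj(p,e+R@[.009,0,-dz]))
im=cv2.cvtColor(ps['color'],cv2.COLOR_RGB2BGR)[80:140,170:230];cv2.imwrite('pics/s4.png',cv2.resize(im,None,fx=10,fy=10,interpolation=cv2.INTER_NEAREST))
E
```

```text
0 side [203.7789 123.0891] [199.5969 124.7844] wrist front [241.8343 209.6854] [257.5618 209.6786]
0.01 side [203.5444 120.6531] [199.3431 122.3416] wrist front [241.0603 216.6551] [257.5812 216.6477]
0.02 side [203.3078 118.1959] [199.087  119.8774] wrist front [240.2041 224.3654] [257.6027 224.3573]
0.025 side [203.1886 116.9592] [198.958  118.6372] wrist front [239.7409 228.5363] [257.6143 228.5277]
0.03 side [203.0689 115.7172] [198.8284 117.3915] wrist front [239.2516 232.9413] [257.6266 232.9322]
0.035 side [202.9486 114.4696] [198.6982 116.1403] wrist front [238.7341 237.6006] [257.6396 237.5911]
0.04 side [202.8278 113.2166] [198.5673 114.8836] wrist front [238.1858 242.5371] [257.6533 242.527 ]
0.045 side [202.7063 111.958 ] [198.4359 113.6213] wrist front [237.6039 247.7762] [257.6679 247.7655]
0.05 side [202.5843 110.6938] [198.3038 112.3533] wrist front [236.9851 253.3467] [257.6834 253.3353]
```

View pics/s4.png

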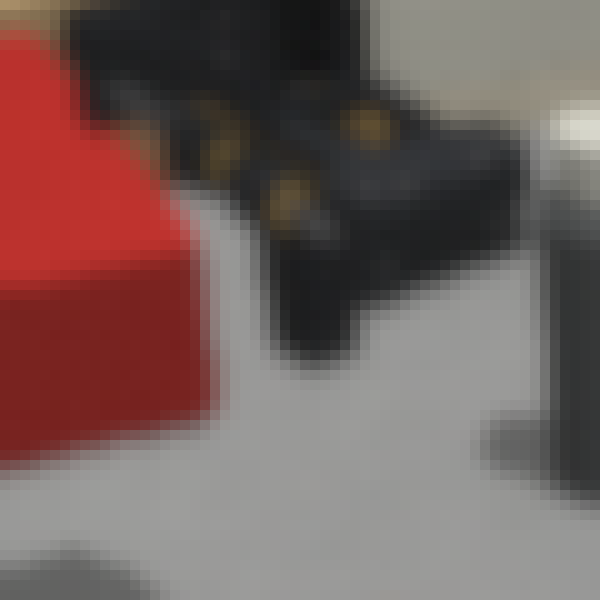

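View pics/w4.png

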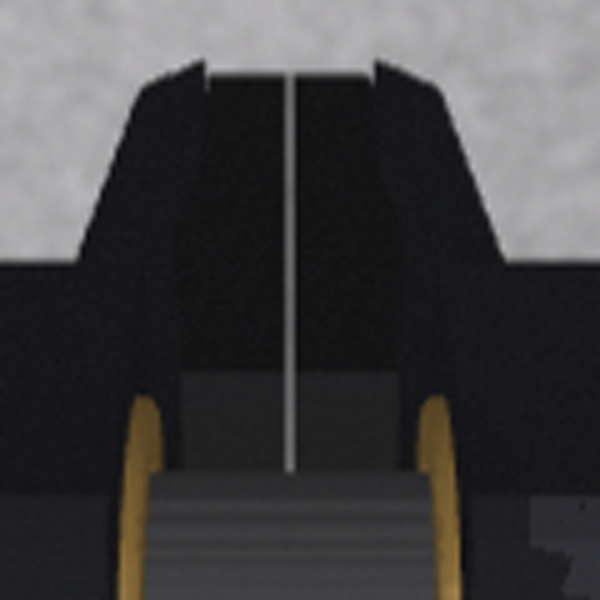

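The wrist view gives about 37 mm and the side about 31 mm, so I take the true fingertips as about 34 mm behind the reported TCP and retry the grasp that much lower.

Emit:
{"name": "step_arm", "arguments": {"targets": [[[0,0,0],[0,0,0],100],[[0,0,0],[0,0,0],100],[[0,0,0],[0,0,0],100],[[0,0,0],[0,0,0],100],[[0,0,0],[0,0,0],100],[[0,0,0],[0,0,0],100],[[0,0,0],[0,0,0],100],[[1,0,0],[0,0,0],100],[[1,0,30],[0,0,0],100],[[1,0,60],[0,0,0],100],[[1,0,90],[0,0,0],100]]}}

```text
time_s: 7.45
eef_pos: [0.3676, 0.3115, 0.0591]
ee_rot: [[0.95, 0.313, 0.001], [0.313, -0.95, 0.0], [0.001, -0.0, -1.0]]
force: [0.5, 0.7, -0.4]
width: 0.0861
```

```bash
python3 - <<'E'
from h import *
s=manip.read_state(); print(s['width'],s['force'],s['eef_pos']); go(.3674,.3105,-.004,18)
E
```

```text
0.0861041238401772 [ 0.52308691  0.66922115 -0.43142103] [0.36760982 0.31151905 0.05911402]
d [-0.6  0.9 63.1] rv [-0.  -0.1  0.2] rows>= 1.3
```

Emit:
{"name": "step_arm", "arguments": {"targets": [[[0,0,25],[0,0,0],100],[[0,0,45],[0,0,0],100],[[0,0,58],[0,0,0],100],[[0,0,63],[0,0,0],60],[[0,0,63],[0,0,0],30],[[0,0,63],[0,0,0],0],[[0,0,63],[0,0,0],0],[[0,0,63],[0,0,0],0],[[0,0,63],[0,0,0],0],[[0,0,63],[0,0,0],0],[[0,0,63],[0,0,0],0],[[0,0,63],[0,0,0],0]]}}

```text
time_s: 8.65
eef_pos: [0.3675, 0.3115, -0.0029]
ee_rot: [[0.95, 0.313, 0.0], [0.313, -0.95, 0.0], [0.0, -0.0, -1.0]]
force: [-0.0, -0.7, 2.0]
width: 0.0278
```

Emit:
{"name": "step_arm", "arguments": {"targets": [[[0,0,0],[0,0,0],0],[[0,0,0],[0,0,0],0]]}}

```text
time_s: 8.85
eef_pos: [0.3675, 0.3114, -0.003]
ee_rot: [[0.95, 0.313, 0.0], [0.313, -0.95, 0.0], [0.0, 0.0, -1.0]]
force: [-0.9, 0.1, 1.7]
width: 0.0278
```

Emit:
{"name": "step_arm", "arguments": {"targets": [[[0,0,-15],[0,0,0],0],[[0,0,-45],[0,0,0],0],[[0,0,-85],[0,0,0],0],[[0,0,-125],[0,0,0],0],[[0,0,-130],[0,0,0],0]]}}

```text
time_s: 9.35
eef_pos: [0.3691, 0.3123, 0.1308]
ee_rot: [[0.95, 0.313, 0.007], [0.313, -0.95, 0.003], [0.007, -0.001, -1.0]]
force: [-0.1, -0.8, -2.2]
width: 0.0274
```

```bash
python3 - <<'E'
from h import *
s=manip.read_state(); print(s['width'],s['force'],s['eef_pos']); go(.6229,-.1142,.13,85.4)
E
```

```text
0.0273673160259967 [-0.12334684 -0.83988811 -2.16259524] [0.36905206 0.31234954 0.13079174]
d [107.6 484.6   1.1] rv [  0.2  -0.4 -67.2] rows>= 9.9
```

Emit:
{"name": "step_arm", "arguments": {"targets": [[[12,50,0],[0,0,-7],0],[[23,98,0],[0,0,-14],0],[[33,147,0],[0,0,-21],0],[[44,195,0],[0,0,-28],0],[[54,243,0],[0,0,-35],0],[[65,291,0],[0,0,-42],0],[[76,340,0],[0,0,-49],0],[[87,388,0],[0,0,-55],0],[[97,435,0],[0,0,-61],0],[[105,470,0],[0,0,-65],0],[[108,484,0],[0,0,-67],0],[[108,484,0],[0,0,-67],0]]}}

```text
time_s: 10.55
eef_pos: [0.6214, -0.1163, 0.1247]
ee_rot: [[0.085, 0.996, -0.003], [0.996, -0.085, 0.001], [0.001, -0.003, -1.0]]
force: [0.3, 0.9, -1.9]
width: 0.0276
```

```bash
python3 - <<'E'
from h import *
s=manip.read_state(); print(s['width'],s['force'],s['eef_pos']); go(.6229,-.1142,.003,85.4)
p=snap('wrist','w5.png'); pt=manip.capture('top'); print(s['eef_pos'],manip.read_state()['eef_pos'])
go(.6229,-.1142,.003,85.4)
E
```

```text
0.027611964321193557 [ 0.26736758  0.89085753 -1.91946893] [ 0.62137481 -0.11626348  0.1246729 ]
d [  2.1   1.7 121.7] rv [-0.1 -0.  -0.3] rows>= 2.4
[ 0.62137481 -0.11626348  0.1246729 ] [ 0.6206189  -0.11374525  0.12566162]
d [ -0.4   2.6 122.7] rv [-0.1 -0.1 -0.2] rows>= 2.5
```

View pics/w5.png

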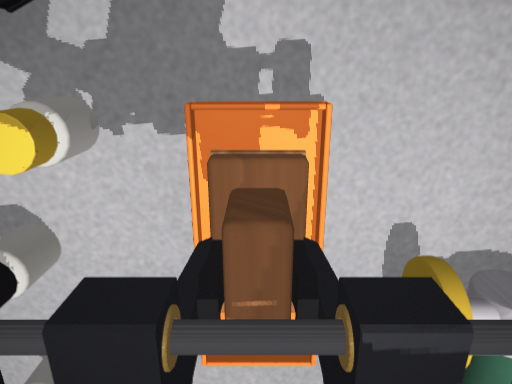

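```bash
python3 - <<'E'
from h import *
p=manip.capture('wrist')
for u,v in((187,103),(330,103)): print(onz(p,u,v,.024).round(4))
for l in(-.06,.06):
    th=-.08; print('model',.6167+np.cos(th)*l-np.sin(th)*.135,-.192+np.sin(th)*l+np.cos(th)*.135)
E
```

```text
[ 0.5689 -0.0489  0.024 ]
[ 0.6836 -0.0586  0.024 ]
model 0.5676803813076812 -0.052636888010996
model 0.6872965860639955 -0.062226651287296736
```

Emit:
{"name": "step_arm", "arguments": {"targets": [[[0,2,30],[0,0,0],0],[[0,2,65],[0,0,0],0],[[0,2,95],[0,0,0],0],[[0,2,110],[0,0,0],0],[[0,2,116],[0,0,0],0],[[0,2,119],[0,0,0],0],[[0,2,120],[0,0,0],0],[[0,2,121],[0,0,0],0],[[0,2,121],[0,0,0],0]]}}

```text
time_s: 11.6
eef_pos: [0.6236, -0.1147, 0.0066]
ee_rot: [[0.083, 0.997, 0.001], [0.997, -0.083, -0.0], [-0.0, 0.001, -1.0]]
force: [0.1, -0.1, -1.3]
width: 0.0275
```

```bash
python3 - <<'E'
from h import *
s=manip.read_state(); print(s['width'],s['force'],s['eef_pos'],s['ee_rot'][:,2])
E
```

```text
0.02749912340577984 [ 0.10669639 -0.10755858 -1.29498495] [ 0.62364628 -0.11470821  0.00660066] [ 1.05378549e-03 -4.07634123e-04 -9.99999362e-01]
```

Emit:
{"name": "step_arm", "arguments": {"targets": [[[0,0,1],[0,0,0],0],[[0,0,2],[0,0,0],0],[[0,0,3],[0,0,0],0],[[0,0,4],[0,0,0],0],[[0,0,4],[0,0,0],0]]}}

```text
time_s: 12.1
eef_pos: [0.6234, -0.1147, 0.0021]
ee_rot: [[0.083, 0.997, 0.0], [0.997, -0.083, -0.0], [-0.0, 0.0, -1.0]]
force: [0.2, -0.2, -0.1]
width: 0.0282
```

Emit:
{"name": "step_arm", "arguments": {"targets": [[[0,0,1],[0,0,0],0],[[0,0,1],[0,0,0],0],[[0,0,1],[0,0,0],0]]}}

```text
time_s: 12.4
eef_pos: [0.6235, -0.1147, 0.002]
ee_rot: [[0.083, 0.997, 0.001], [0.997, -0.083, -0.0], [-0.0, 0.001, -1.0]]
force: [-3.4, 0.8, 8.0]
width: 0.0277
```

Emit:
{"name": "step_arm", "arguments": {"targets": [[[0,0,0],[0,0,0],50],[[0,0,0],[0,0,0],80],[[0,0,0],[0,0,0],100],[[0,0,0],[0,0,0],100],[[0,0,0],[0,0,0],100],[[0,0,0],[0,0,0],100],[[0,0,-20],[0,0,0],100],[[0,0,-70],[0,0,0],100],[[0,0,-120],[0,0,0],100],[[0,0,-165],[0,0,0],100],[[0,0,-180],[0,0,0],100]]}}

```text
time_s: 13.5
eef_pos: [0.6247, -0.1151, 0.1864]
ee_rot: [[0.083, 0.997, 0.008], [0.997, -0.083, -0.003], [-0.002, 0.008, -1.0]]
force: [-0.4, 1.1, 0.0]
width: 0.0882
```

```bash
python3 - <<'E'
from h import *
p=snap('wrist','w6.png'); 
s=manip.read_state(); print(s['width'],s['force'],s['eef_pos']); go(.409,.16,.18,85.4)
E
```

```text
0.08828538763029584 [ 0.47534408 -0.08454339  1.91979119] [ 0.62490368 -0.11515573  0.18674644]
d [ 256.3 -238.1    4.1] rv [ 0.5  0.1 -0.2] rows>= 7.0
```

View pics/w6.png

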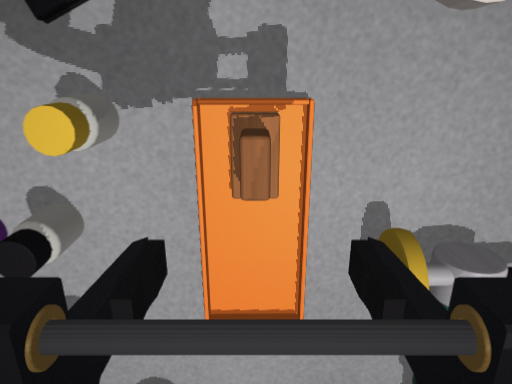

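The sander stands in the tray at (255,160), flat and inside the walls. Next is the jar.

Emit:
{"name": "step_arm", "arguments": {"targets": [[[36,-34,0],[0,0,0],100],[[72,-67,0],[0,0,0],100],[[108,-100,0],[0,0,0],100],[[144,-134,0],[0,0,0],100],[[180,-167,0],[0,0,0],100],[[215,-200,0],[0,0,0],100],[[245,-228,0],[0,0,0],100],[[256,-238,0],[0,0,0],100],[[256,-238,0],[0,0,0],100]]}}

```text
time_s: 14.45
eef_pos: [0.4067, 0.1611, 0.1806]
ee_rot: [[0.081, 0.997, -0.001], [0.997, -0.081, -0.0], [-0.0, -0.001, -1.0]]
force: [0.4, 0.2, -0.3]
width: 0.0881
```

```bash
python3 - <<'E'
from h import *
np.set_printoptions(precision=4,suppress=True)
p=snap('wrist','w7.png'); pt=manip.capture('top')
g=cmask(p,(45,100,30),(85,255,255),(0,0,512,240)); ys,xs=np.nonzero(g); print(g.sum(),xs.min(),xs.max(),ys.min(),ys.max())
hsv=cv2.cvtColor(p['color'],cv2.COLOR_RGB2HSV); g2=cmask(p,(45,100,120),(85,255,255),(0,0,512,240))
(c,r),wh,_=cv2.minAreaRect(cv2.findNonZero(g2.astype(np.uint8))); print(c,r,wh)
gt=cmask(pt,(45,100,90),(85,255,255),(180,195,215,225)); ct,rt=cv2.minAreaRect(cv2.findNonZero(gt.astype(np.uint8)))[0]
print('jar',onz(p,c,r,.06),'top',onz(pt,ct,rt,.06),tri([(p,c,r),(pt,ct,rt)]))
x=onz(p,c,r,.06); print(manip.read_state()['eef_pos']); go(x[0],x[1],.06,85.4); go(x[0],x[1],-.003,85.4)
mk=cmask(p,(0,0,0),(179,255,50),(0,0,512,230)); print(mk.sum())
E
```

```text
3254.0 225 288 103 167
253.1510467529297 139.98687744140625 (63.002201080322266, 52.466102600097656)Traceback (most recent call last):
  File "<stdin>", line 7, in <module>
cv2.error: OpenCV(4.12.0) /io/opencv/modules/imgproc/src/convhull.cpp:143: error: (-215:Assertion failed) total >= 0 && (depth == CV_32F || depth == CV_32S) in function 'convexHull'
```

View pics/w7.png

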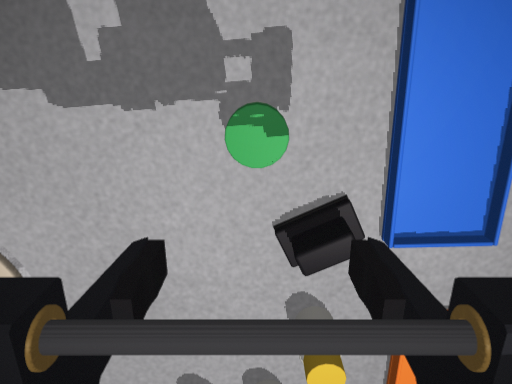

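```bash
python3 - <<'E'
from h import *
np.set_printoptions(precision=4,suppress=True)
p=manip.capture('wrist')
x=onz(p,256.8,135.3,.06); print(x); go(x[0],x[1],.06,85.4); go(x[0],x[1],-.003,85.4)
im=cv2.cvtColor(p['color'],cv2.COLOR_RGB2BGR).copy()
# refit black sander too
mk=cmask(p,(0,0,0),(179,255,50),(268,190,366,278))
E
```

```text
[0.4103 0.1903 0.06  ]
d [ 31.   -0.8 120.6] rv [-0.   0.  -0.2] rows>= 2.5
d [ 31.   -0.8 183.6] rv [-0.   0.  -0.2] rows>= 3.7
```

Emit:
{"name": "step_arm", "arguments": {"targets": [[[15,-1,40],[0,0,0],100],[[31,-1,80],[0,0,0],100],[[31,-1,120],[0,0,0],100],[[31,-1,150],[0,0,0],100],[[31,-1,172],[0,0,0],100],[[31,-1,183],[0,0,0],100],[[31,-1,183],[0,0,0],60],[[31,-1,183],[0,0,0],0],[[31,-1,183],[0,0,0],0],[[31,-1,183],[0,0,0],0],[[31,-1,183],[0,0,0],0],[[31,-1,183],[0,0,0],0]]}}

```text
time_s: 15.8
eef_pos: [0.4096, 0.1911, -0.0015]
ee_rot: [[0.083, 0.997, 0.001], [0.997, -0.083, -0.0], [0.0, 0.001, -1.0]]
force: [0.0, -2.4, 6.7]
width: 0.0575
```

Emit:
{"name": "step_arm", "arguments": {"targets": [[[0,0,0],[0,0,0],0],[[0,0,0],[0,0,0],0]]}}

```text
time_s: 16.0
eef_pos: [0.4096, 0.1912, -0.0015]
ee_rot: [[0.083, 0.997, 0.001], [0.997, -0.083, -0.0], [0.0, 0.001, -1.0]]
force: [-1.5, -2.3, 6.6]
width: 0.0569
```

Emit:
{"name": "step_arm", "arguments": {"targets": [[[0,0,-10],[0,0,0],0],[[0,0,-40],[0,0,0],0],[[0,0,-80],[0,0,0],0],[[0,0,-120],[0,0,0],0],[[0,0,-130],[0,0,0],0],[[0,0,-130],[0,0,0],0]]}}

```text
time_s: 16.6
eef_pos: [0.4095, 0.1914, 0.1291]
ee_rot: [[0.083, 0.997, 0.003], [0.997, -0.083, 0.001], [0.001, 0.003, -1.0]]
force: [-0.3, -0.4, -2.1]
width: 0.0572
```

```bash
python3 - <<'E'
from h import *
p=snap('wrist','w8.png'); snap('side','s8.png')
s=manip.read_state(); print(s['width'],s['force'],s['eef_pos']); go(.6155,-.205,.13,85.4)
E
```

```text
0.056874504440187136 [-0.41209059  0.0652684  -0.55750976] [0.40827998 0.19112292 0.12684956]
d [-377.5  239.5   -3.5] rv [-0.1  0.  -0.2] rows>= 8.9
```

View pics/w8.png

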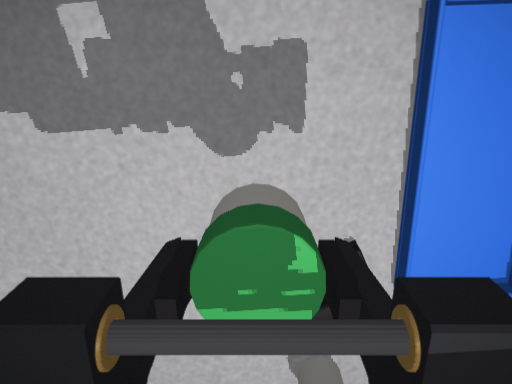

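View pics/s8.png

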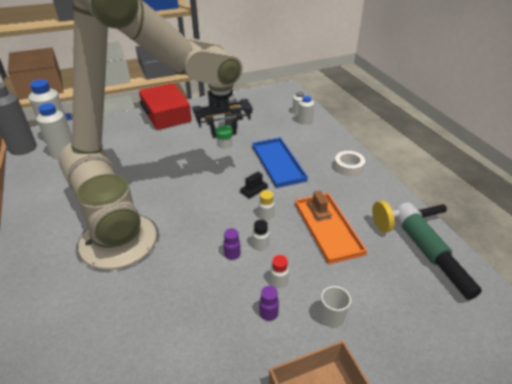

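Emit:
{"name": "step_arm", "arguments": {"targets": [[[-39,25,0],[0,0,0],0],[[-78,50,0],[0,0,0],0],[[-118,75,0],[0,0,0],0],[[-157,100,0],[0,0,0],0],[[-196,125,0],[0,0,0],0],[[-236,150,0],[0,0,0],0],[[-275,175,0],[0,0,0],0],[[-314,200,0],[0,0,0],0],[[-350,222,0],[0,0,0],0],[[-370,235,0],[0,0,0],0],[[-377,239,0],[0,0,0],0],[[-377,239,0],[0,0,0],0]]}}

```text
time_s: 17.9
eef_pos: [0.6153, -0.2045, 0.1257]
ee_rot: [[0.084, 0.996, -0.003], [0.996, -0.084, 0.002], [0.002, -0.003, -1.0]]
force: [-0.3, -0.6, -1.3]
width: 0.0568
```

```bash
python3 - <<'E'
from h import *
p=snap('wrist','w9.png')
s=manip.read_state(); print(s['width'],s['force'],s['eef_pos']); go(.6155,-.205,.009,85.4)
E
```

```text
0.05719226541217898 [ 1.48681579e-03  4.22225504e-01 -1.60181377e+00] [ 0.61520928 -0.20349004  0.126418  ]
d [ -1.7   0.7 117.4] rv [-0.2 -0.1 -0.2] rows>= 2.3
```

View pics/w9.png

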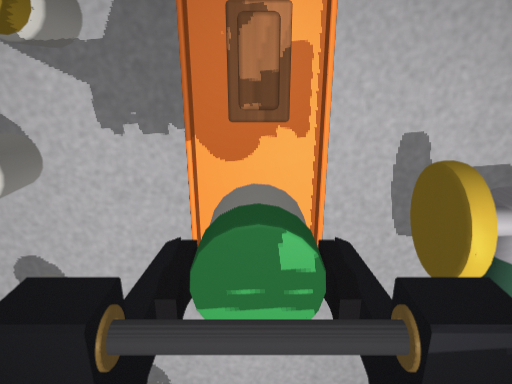

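```bash
python3 - <<'E'
from h import *
np.set_printoptions(precision=4,suppress=True)
p=manip.capture('wrist'); pt=manip.capture('top');ps=manip.capture('side')
Y=((20,100,60),(35,255,255))
obs=[]
for n,q,b in(('w',p,(400,140,512,300)),('t',pt,(310,90,355,120)),('s',ps,(365,195,405,240))):
    m=cmask(q,*Y,b); ys,xs=np.nonzero(m); print(n,xs.min(),xs.max(),ys.min(),ys.max(),xs.mean(),ys.mean()); obs.append((q,xs.mean(),ys.mean()))
print(tri(obs),tri(obs[1:]),tri(obs[:2]))
for z in(0,.05,.1): print(onz(pt,334,112,z))
E
python3 - <<'E'
import cv2
a=cv2.imread('pics/side3.png')[180:310,350:490];cv2.imwrite('pics/gr.png',cv2.resize(a,None,fx=4,fy=4,interpolation=cv2.INTER_CUBIC))
E
```

```text
w 410 496 162 277 452.77819770875163 221.55899374040393
t 319 333 90 108 323.8048780487805 100.3170731707317
s 373 394 201 231 383.16446124763706 216.07372400756142
[ 0.7815 -0.2383  0.0386] [ 0.7953 -0.2256  0.0172] [ 0.7492 -0.2129  0.1107]
[ 0.762  -0.2654  0.    ]
[ 0.7446 -0.2533  0.05  ]
[ 0.7272 -0.2412  0.1   ]
```

View pics/gr.png

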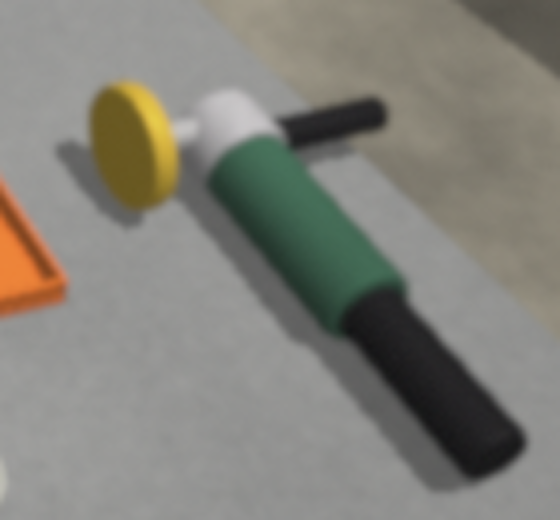

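Emit:
{"name": "step_arm", "arguments": {"targets": [[[-2,0,30],[0,0,0],0],[[-2,0,65],[0,0,0],0],[[-2,0,95],[0,0,0],0],[[-2,0,110],[0,0,0],0],[[-2,0,117],[0,0,0],0],[[-2,0,119],[0,0,0],0],[[-2,0,120],[0,0,0],0],[[-2,0,120],[0,0,0],0]]}}

```text
time_s: 18.9
eef_pos: [0.6162, -0.2064, 0.009]
ee_rot: [[0.083, 0.997, 0.002], [0.997, -0.083, -0.001], [-0.001, 0.002, -1.0]]
force: [-0.2, 0.1, -2.3]
width: 0.0573
```

Emit:
{"name": "step_arm", "arguments": {"targets": [[[0,0,1],[0,0,0],0],[[0,0,1],[0,0,0],0]]}}

```text
time_s: 19.1
eef_pos: [0.6159, -0.2064, 0.0074]
ee_rot: [[0.083, 0.997, 0.001], [0.997, -0.083, -0.0], [-0.0, 0.001, -1.0]]
force: [0.1, -0.0, -2.0]
width: 0.0573
```

Emit:
{"name": "step_arm", "arguments": {"targets": [[[0,0,1],[0,0,0],0],[[0,0,2],[0,0,0],0],[[0,0,3],[0,0,0],0],[[0,0,3],[0,0,0],0]]}}

```text
time_s: 19.5
eef_pos: [0.6156, -0.2063, 0.0037]
ee_rot: [[0.083, 0.997, -0.0], [0.997, -0.083, 0.0], [0.0, -0.0, -1.0]]
force: [0.1, 0.3, -1.3]
width: 0.0574
```

Emit:
{"name": "step_arm", "arguments": {"targets": [[[0,0,1],[0,0,0],0],[[0,0,1],[0,0,0],0]]}}

```text
time_s: 19.7
eef_pos: [0.6157, -0.2064, 0.0036]
ee_rot: [[0.083, 0.997, 0.0], [0.997, -0.083, -0.0], [-0.0, 0.0, -1.0]]
force: [-1.8, 0.0, 6.1]
width: 0.0569
```

Emit:
{"name": "step_arm", "arguments": {"targets": [[[0,0,0],[0,0,0],85],[[0,0,0],[0,0,0],100],[[0,0,0],[0,0,0],100],[[0,0,0],[0,0,0],100],[[0,0,-20],[0,0,0],100],[[0,0,-70],[0,0,0],100],[[0,0,-120],[0,0,0],100],[[-20,-30,-155],[0,0,0],100],[[-45,-72,-175],[0,0,0],100],[[-70,-112,-175],[0,0,0],100],[[-95,-152,-175],[0,0,0],100],[[-120,-192,-175],[0,0,0],100]]}}

```text
time_s: 20.9
eef_pos: [0.4127, -0.3104, 0.1782]
ee_rot: [[0.083, 0.997, 0.0], [0.997, -0.083, -0.001], [-0.001, 0.0, -1.0]]
force: [-0.6, -1.2, 0.8]
width: 0.0881
```

Emit:
{"name": "step_arm", "arguments": {"targets": [[[-15,-24,0],[0,0,0],100],[[-15,-24,0],[0,0,0],100]]}}

```text
time_s: 21.1
eef_pos: [0.3869, -0.3243, 0.1782]
ee_rot: [[0.087, 0.996, -0.0], [0.996, -0.087, -0.0], [-0.001, -0.0, -1.0]]
force: [1.1, -0.5, -0.3]
width: 0.0882
```

```bash
python3 - <<'E'
from h import *
p=snap('wrist','w10.png'); pt=snap('top','t10.png')
R1=cmask(p,(0,120,60),(8,255,255),(0,0,512,240)); ys,xs=np.nonzero(R1)
if len(xs):
  c,r=(xs.min()+xs.max())/2,(ys.min()+ys.max())/2; print(c,r,xs.min(),xs.max(),ys.min(),ys.max()); print(onz(p,c,r,.086),manip.read_state()['eef_pos'])
E
```

```text
331.0 101.0 237 425 3 199
[ 0.4491925  -0.26704621  0.086     ] [ 0.38923708 -0.32308274  0.17813747]
```

View pics/w10.png

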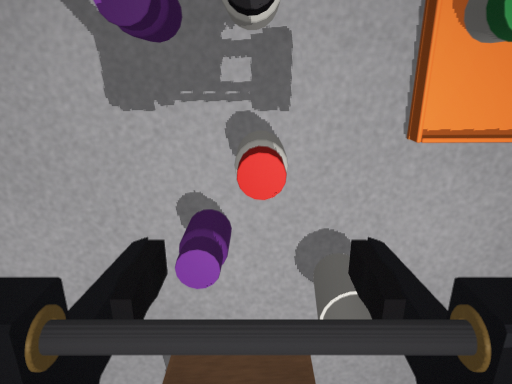

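View pics/t10.png

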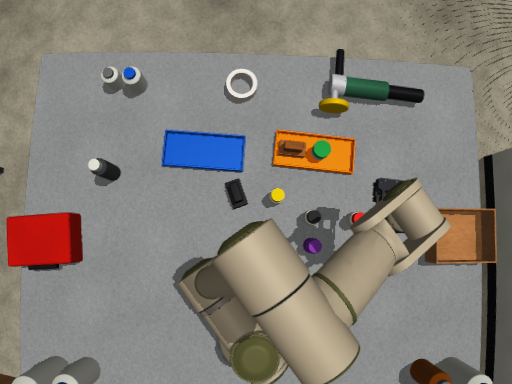

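The red cap is at (262,173) in the wrist view. A purple look-alike is at (198,268) and the cup at about (345,310); I'll check finger clearance to both.

```bash
python3 - <<'E'
from h import *
np.set_printoptions(precision=4,suppress=True)
p=manip.capture('wrist')
R1=cmask(p,(0,120,60),(8,255,255),(220,130,300,210)); ys,xs=np.nonzero(R1); c,r=(xs.min()+xs.max())/2,(ys.min()+ys.max())/2
x=onz(p,c,r,.088); print('red',c,r,xs.max()-xs.min(),x,'purple',onz(p,198,268,.088),'cup',onz(p,347,325,.085), 'edge',onz(p,320,315,.085))
print(manip.read_state()['eef_pos']); go(x[0],x[1],.023,85.2)
E
```

```text
red 258.5 174.5 49 [ 0.3904 -0.3196  0.088 ] purple [ 0.3283 -0.4031  0.088 ] cup [ 0.4638 -0.4805  0.085 ] edge [ 0.4378 -0.4665  0.085 ]
[ 0.3897 -0.3227  0.178 ]
d [  3.2   0.4 155. ] rv [0. 0. 0.] rows>= 3.1
```

Emit:
{"name": "step_arm", "arguments": {"targets": [[[2,0,40],[0,0,0],100],[[2,0,80],[0,0,0],100],[[2,0,115],[0,0,0],100],[[2,0,140],[0,0,0],100],[[2,0,152],[0,0,0],100],[[2,0,156],[0,0,0],100],[[2,0,156],[0,0,0],50],[[2,0,156],[0,0,0],0],[[2,0,156],[0,0,0],0],[[2,0,156],[0,0,0],0],[[2,0,156],[0,0,0],0],[[2,0,156],[0,0,0],0]]}}

```text
time_s: 22.45
eef_pos: [0.3895, -0.321, 0.0222]
ee_rot: [[0.083, 0.997, 0.0], [0.997, -0.083, -0.0], [-0.0, 0.0, -1.0]]
force: [1.0, 0.8, 1.2]
width: 0.0423
```

Emit:
{"name": "step_arm", "arguments": {"targets": [[[0,0,0],[0,0,0],0],[[0,0,0],[0,0,0],0],[[0,0,0],[0,0,0],0]]}}

```text
time_s: 22.75
eef_pos: [0.3895, -0.321, 0.0221]
ee_rot: [[0.083, 0.997, 0.0], [0.997, -0.083, -0.0], [-0.0, 0.0, -1.0]]
force: [0.9, -0.4, 3.1]
width: 0.0411
```

Emit:
{"name": "step_arm", "arguments": {"targets": [[[0,0,-10],[0,0,0],0],[[0,0,-40],[0,0,0],0],[[0,0,-80],[0,0,0],0],[[0,0,-120],[0,0,0],0],[[0,0,-130],[0,0,0],0],[[0,0,-130],[0,0,0],0]]}}

```text
time_s: 23.35
eef_pos: [0.3896, -0.3211, 0.153]
ee_rot: [[0.083, 0.997, 0.001], [0.997, -0.083, -0.002], [-0.002, 0.002, -1.0]]
force: [-1.0, -0.7, -2.6]
width: 0.0413
```

```bash
python3 - <<'E'
from h import *
p=snap('wrist','w11.png'); snap('side','s11.png')
s=manip.read_state(); print(s['width'],s['force'],s['eef_pos']); go(.6095,-.2820,.155,85.2)
E
```

```text
0.04107316721088754 [-0.67926252  0.72328449 -1.41709881] [ 0.38881422 -0.32021954  0.1504943 ]
d [ 56.5 216.7  -4.8] rv [-0.1 -0.1  0. ] rows>= 4.5
```

View pics/w11.png

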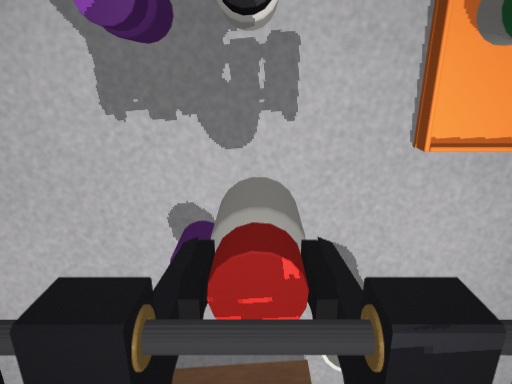

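View pics/s11.png

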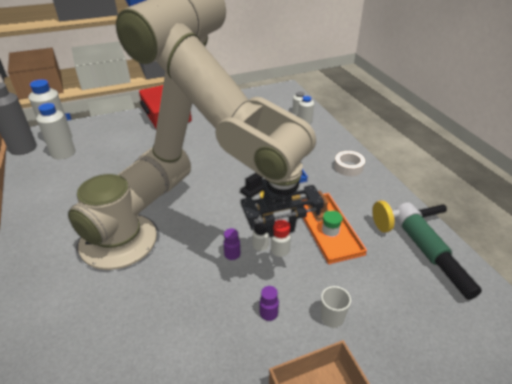

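Emit:
{"name": "step_arm", "arguments": {"targets": [[[10,38,0],[0,0,0],0],[[20,77,0],[0,0,0],0],[[30,115,0],[0,0,0],0],[[40,153,0],[0,0,0],0],[[50,190,0],[0,0,0],0],[[56,211,0],[0,0,0],0],[[57,217,0],[0,0,0],0],[[57,217,0],[0,0,0],0]]}}

```text
time_s: 24.25
eef_pos: [0.61, -0.2818, 0.1497]
ee_rot: [[0.083, 0.997, -0.003], [0.997, -0.083, 0.002], [0.002, -0.003, -1.0]]
force: [0.2, 0.7, -1.3]
width: 0.0413
```

```bash
python3 - <<'E'
from h import *
p=snap('wrist','w12.png')
s=manip.read_state(); print(s['width'],s['force'],s['eef_pos']); go(.6095,-.2805,.029,85.2)
E
```

```text
0.04105637105795582 [-0.27390255 -0.39726519 -0.37129537] [ 0.60946576 -0.28219681  0.15034625]
d [  1.5   0.2 121.3] rv [-0.2 -0.1  0. ] rows>= 2.4
```

View pics/w12.png

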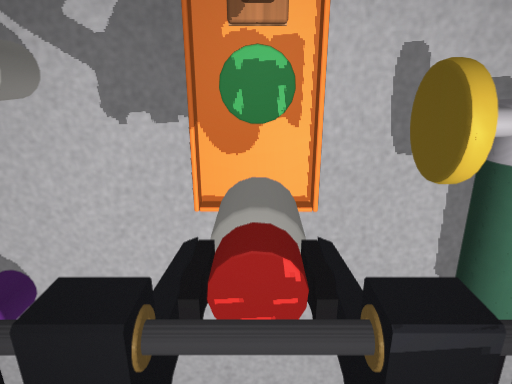

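```bash
python3 - <<'E'
from h import *
p=manip.capture('wrist')
for u,v in((196,210),(318,210),(258,205),(196,203)): print(onz(p,u,v,.024).round(4))
print('jar',onz(p,257,84,.065).round(4))
th=-.08
for l in(-.06,.06): print('model end',.6167+np.cos(th)*l+np.sin(th)*.135,-.192+np.sin(th)*l-np.cos(th)*.135)
E
```

```text
[ 0.5462 -0.3198  0.024 ]
[ 0.664  -0.3295  0.024 ]
[ 0.6065 -0.3196  0.024 ]
[ 0.5472 -0.3126  0.024 ]
jar [ 0.6152 -0.207   0.065 ]
model end 0.5461034139360046 -0.32177334871270324
model end 0.6657196186923189 -0.33136311198900403
```

Inner wall of the tray's near end is at about y = -0.319, and the bottle edge will be at -0.306, so it clears. Lowering.

Emit:
{"name": "step_arm", "arguments": {"targets": [[[2,0,30],[0,0,0],0],[[2,0,65],[0,0,0],0],[[2,0,95],[0,0,0],0],[[2,0,110],[0,0,0],0],[[2,0,118],[0,0,0],0],[[2,0,121],[0,0,0],0],[[2,0,122],[0,0,0],0],[[2,0,122],[0,0,0],0]]}}

```text
time_s: 25.15
eef_pos: [0.6108, -0.2806, 0.0309]
ee_rot: [[0.083, 0.997, 0.001], [0.997, -0.083, -0.001], [-0.001, 0.001, -1.0]]
force: [0.1, 0.3, -1.6]
width: 0.0408
```

Emit:
{"name": "step_arm", "arguments": {"targets": [[[0,0,1],[0,0,0],0],[[0,0,1],[0,0,0],0]]}}

```text
time_s: 25.35
eef_pos: [0.6107, -0.2803, 0.0294]
ee_rot: [[0.083, 0.997, 0.001], [0.997, -0.083, -0.0], [-0.0, 0.001, -1.0]]
force: [0.8, 0.1, -1.3]
width: 0.041
```

Emit:
{"name": "step_arm", "arguments": {"targets": [[[0,0,1],[0,0,0],0],[[0,0,2],[0,0,0],0],[[0,0,2],[0,0,0],0]]}}

```text
time_s: 25.65
eef_pos: [0.6107, -0.2803, 0.0272]
ee_rot: [[0.083, 0.997, 0.0], [0.997, -0.083, -0.0], [-0.0, 0.0, -1.0]]
force: [0.7, 0.5, 1.3]
width: 0.0409
```

Emit:
{"name": "step_arm", "arguments": {"targets": [[[0,0,1],[0,0,0],0],[[0,0,1],[0,0,0],0]]}}

```text
time_s: 25.85
eef_pos: [0.6108, -0.2803, 0.0271]
ee_rot: [[0.083, 0.997, 0.001], [0.997, -0.083, -0.001], [-0.001, 0.001, -1.0]]
force: [-2.2, 1.3, 5.8]
width: 0.0412
```

Emit:
{"name": "step_arm", "arguments": {"targets": [[[0,0,0],[0,0,0],70],[[0,0,0],[0,0,0],90],[[0,0,0],[0,0,0],100],[[0,0,0],[0,0,0],100],[[0,0,0],[0,0,0],100],[[0,0,-20],[0,0,0],100],[[0,0,-70],[0,0,0],100],[[0,0,-120],[0,0,0],100],[[0,0,-160],[0,0,0],100],[[0,0,-170],[0,0,0],100],[[0,0,-170],[0,0,0],100]]}}

```text
time_s: 26.95
eef_pos: [0.611, -0.2804, 0.1974]
ee_rot: [[0.083, 0.997, 0.003], [0.997, -0.083, -0.002], [-0.002, 0.003, -1.0]]
force: [0.5, 0.3, 0.0]
width: 0.0881
```

```bash
python3 - <<'E'
from h import *
p=snap('wrist','w13.png'); ps=snap('side','s13.png'); pt=snap('top','t13.png')
s=manip.read_state(); print(s['width'],s['force'],s['eef_pos']); go(.468,.067,.2,21)
E
```

```text
0.08809294469534293 [-0.03628555 -0.16914651 -0.68048888] [ 0.60995223 -0.27983045  0.1935916 ]
d [ 333.8 -170.4   -5.2] rv [-0.2  0.  64.2] rows>= 7.5
```

View pics/w13.png

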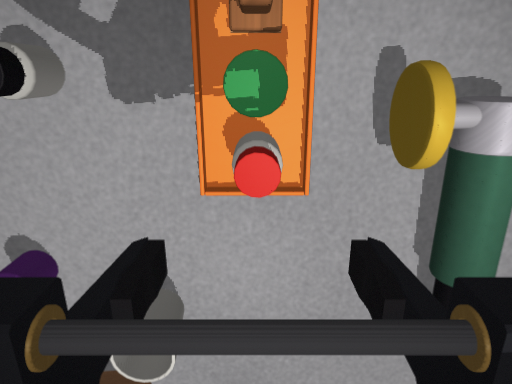

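View pics/t13.png

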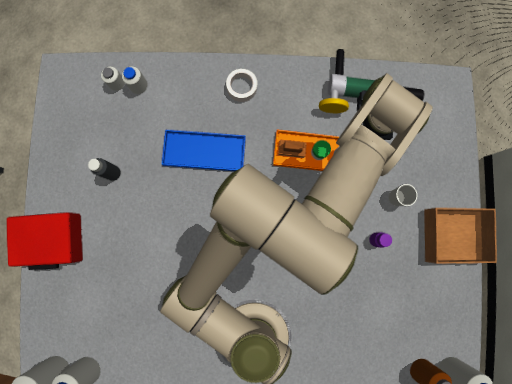

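The orange kit is in, with the bottle, jar and sander standing upright in a row at (258,172), (255,83) and (256,12). Next is the black sander.

Emit:
{"name": "step_arm", "arguments": {"targets": [[[38,-19,-3],[0,0,7],100],[[76,-38,-5],[0,0,14],100],[[114,-58,-5],[0,0,21],100],[[152,-77,-5],[0,0,29],100],[[190,-96,-5],[0,0,36],100],[[228,-116,-5],[0,0,43],100],[[266,-135,-5],[0,0,51],100],[[304,-155,-5],[0,0,58],100],[[334,-170,-5],[0,0,64],100],[[334,-170,-5],[0,0,64],100],[[334,-170,-5],[0,0,64],100]]}}

```text
time_s: 28.2
eef_pos: [0.4686, 0.067, 0.2]
ee_rot: [[0.931, 0.365, -0.002], [0.365, -0.931, -0.0], [-0.002, -0.001, -1.0]]
force: [-0.1, -0.6, 0.1]
width: 0.0884
```

```bash
python3 - <<'E'
from h import *
np.set_printoptions(precision=4,suppress=True)
p=snap('wrist','w14.png'); p=manip.capture('wrist')
bx=(205,90,315,225)
mk=cmask(p,(0,0,0),(179,255,50),bx)
r=[fit([(p,mk)],sander,[.468,.0675,a]) for a in(.33,.40)]; print(r,mk.sum())
x=r[0][0] if r[0][1]<r[1][1] else r[1][0]
im=cv2.cvtColor(p['color'],cv2.COLOR_RGB2BGR).copy()
for z,lx,ly in((0,.09,.05),(.02,.09,.05),(.064,.062,.028)):
    q=np.array([proj(p,X) for X in box(*x,lx,ly,z,z)[::2]])[[0,1,3,2]]; cv2.polylines(im,[np.round(q).astype(int)],True,(0,255,255),1)
cv2.imwrite('pics/w14c.png',cv2.resize(im[60:250,150:370],None,fx=3.4,fy=3.4,interpolation=cv2.INTER_NEAREST))
s=manip.read_state();print(s['eef_pos']); go(x[0],x[1],-.003,np.degrees(x[2]))
E
```

```text
[(array([0.4687, 0.0684, 0.354 ]), np.float64(723.435294117647)), (array([0.4691, 0.0688, 0.3652]), np.float64(727.4941176470588))] 3247.0
[0.4692 0.066  0.2002]
d [  0.7  -2.3 203.2] rv [-0.   0.1  1. ] rows>= 4.1
```

View pics/w14c.png

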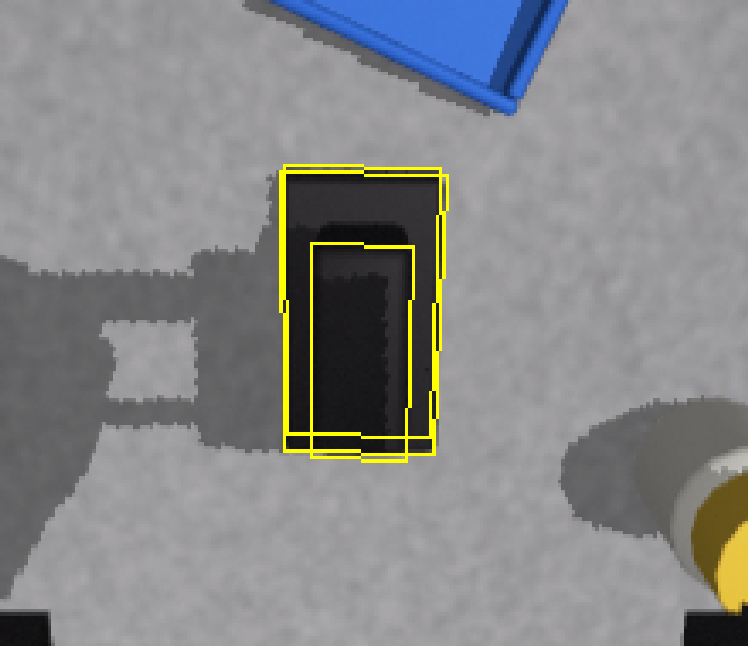

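Emit:
{"name": "step_arm", "arguments": {"targets": [[[0,-2,45],[0,0,0],100],[[0,-2,90],[0,0,0],100],[[0,-2,135],[0,0,0],100],[[0,-2,170],[0,0,0],100],[[0,-2,193],[0,0,0],100],[[0,-2,203],[0,0,0],80],[[0,-2,203],[0,0,0],0],[[0,-2,203],[0,0,0],0],[[0,-2,203],[0,0,0],0],[[0,-2,203],[0,0,0],0],[[0,-2,203],[0,0,0],0],[[0,-2,203],[0,0,0],0]]}}

```text
time_s: 29.5
eef_pos: [0.4684, 0.0687, -0.0017]
ee_rot: [[0.932, 0.362, 0.001], [0.362, -0.932, -0.0], [0.001, 0.0, -1.0]]
force: [-1.1, 0.7, 0.1]
width: 0.0345
```

Emit:
{"name": "step_arm", "arguments": {"targets": [[[0,0,0],[0,0,0],0],[[0,0,0],[0,0,0],0],[[0,0,0],[0,0,0],0],[[0,0,0],[0,0,0],0]]}}

```text
time_s: 29.9
eef_pos: [0.4684, 0.0687, -0.0019]
ee_rot: [[0.932, 0.362, 0.0], [0.362, -0.932, -0.0], [0.0, 0.0, -1.0]]
force: [0.1, 0.1, 4.3]
width: 0.0278
```

Emit:
{"name": "step_arm", "arguments": {"targets": [[[0,0,-10],[0,0,0],0],[[0,0,-40],[0,0,0],0],[[0,0,-80],[0,0,0],0],[[0,0,-120],[0,0,0],0],[[0,0,-130],[0,0,0],0],[[0,0,-130],[0,0,0],0]]}}

```text
time_s: 30.5
eef_pos: [0.4686, 0.0687, 0.1291]
ee_rot: [[0.932, 0.362, 0.003], [0.362, -0.932, -0.0], [0.003, 0.001, -1.0]]
force: [0.2, 0.5, -1.4]
width: 0.0278
```

```bash
python3 - <<'E'
from h import *
s=manip.read_state(); print(s['width'],s['force'],s['eef_pos']); go(.6142,.2393,.128,87.1)
E
```

```text
0.027817339991611643 [ 0.22634646  0.51933051 -1.43365222] [0.46864941 0.06868548 0.12908951]
d [ 197.4 -106.3    1.5] rv [  0.1  -0.1 -65.9] rows>= 7.7
```

Emit:
{"name": "step_arm", "arguments": {"targets": [[[22,-12,0],[0,0,-7],0],[[44,-24,0],[0,0,-15],0],[[67,-36,0],[0,0,-22],0],[[90,-48,0],[0,0,-30],0],[[113,-60,0],[0,0,-38],0],[[136,-72,0],[0,0,-46],0],[[160,-86,0],[0,0,-54],0],[[182,-98,0],[0,0,-61],0],[[194,-104,0],[0,0,-65],0],[[197,-106,0],[0,0,-66],0],[[197,-106,0],[0,0,-66],0],[[197,-106,0],[0,0,-66],0]]}}

```text
time_s: 31.7
eef_pos: [0.6129, 0.2382, 0.1271]
ee_rot: [[0.05, 0.999, -0.002], [0.999, -0.05, -0.0], [-0.001, -0.002, -1.0]]
force: [0.1, 0.6, -1.2]
width: 0.028
```

```bash
python3 - <<'E'
from h import *
p=snap('wrist','w15.png')
s=manip.read_state(); print(s['width'],s['force'],s['eef_pos']); go(.6142,.2393,.009,87.1)
x,y=.6111,.1794;th=-.051
for l in(-.06,.06): X=[x+np.cos(th)*l-np.sin(th)*.135,y+np.sin(th)*l+np.cos(th)*.135,.024]; print(X,proj(p,X))
E
```

```text
0.027688007962801277 [ 0.64179976  0.51526246 -0.42437711] [0.61296972 0.23815853 0.12749463]
d [  1.2   1.3 118.5] rv [-0.1  0.   0. ] rows>= 2.4
[np.float64(0.5580600288290932), np.float64(0.31728314421345843), 0.024] [183.75443039  82.00098085]
[np.float64(0.6779040026521655), np.float64(0.3111657968884545), 0.024] [334.94850321  82.10593236]
```

View pics/w15.png

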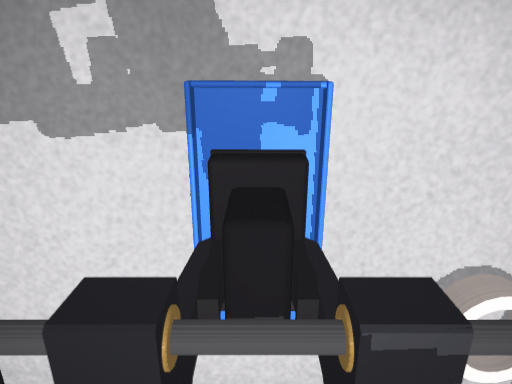

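Emit:
{"name": "step_arm", "arguments": {"targets": [[[1,1,30],[0,0,0],0],[[1,1,65],[0,0,0],0],[[1,1,95],[0,0,0],0],[[1,1,110],[0,0,0],0],[[1,1,117],[0,0,0],0],[[1,1,120],[0,0,0],0],[[1,1,121],[0,0,0],0],[[1,1,121],[0,0,0],0]]}}

```text
time_s: 32.55
eef_pos: [0.615, 0.2398, 0.0079]
ee_rot: [[0.049, 0.999, 0.002], [0.999, -0.049, 0.0], [0.0, 0.001, -1.0]]
force: [-0.2, -0.6, -0.2]
width: 0.0276
```

Emit:
{"name": "step_arm", "arguments": {"targets": [[[0,0,1],[0,0,0],0],[[0,0,2],[0,0,0],0],[[0,0,2],[0,0,0],0]]}}

```text
time_s: 32.85
eef_pos: [0.6145, 0.2398, 0.005]
ee_rot: [[0.048, 0.999, 0.0], [0.999, -0.048, 0.0], [0.0, 0.0, -1.0]]
force: [0.1, 0.2, -0.9]
width: 0.0279
```

Emit:
{"name": "step_arm", "arguments": {"targets": [[[0,0,1],[0,0,0],0],[[0,0,2],[0,0,0],0],[[0,0,2],[0,0,0],0]]}}

```text
time_s: 33.15
eef_pos: [0.6146, 0.2398, 0.0032]
ee_rot: [[0.048, 0.999, 0.0], [0.999, -0.048, 0.0], [0.0, 0.0, -1.0]]
force: [-1.3, -0.5, 1.4]
width: 0.0278
```

Emit:
{"name": "step_arm", "arguments": {"targets": [[[0,0,1],[0,0,0],0],[[0,0,1],[0,0,0],0]]}}

```text
time_s: 33.35
eef_pos: [0.6146, 0.2398, 0.0031]
ee_rot: [[0.048, 0.999, 0.001], [0.999, -0.048, 0.0], [0.0, 0.001, -1.0]]
force: [-3.3, -1.8, 8.8]
width: 0.0281
```

Emit:
{"name": "step_arm", "arguments": {"targets": [[[0,0,0],[0,0,0],60],[[0,0,0],[0,0,0],90],[[0,0,0],[0,0,0],100],[[0,0,0],[0,0,0],100],[[0,0,0],[0,0,0],100],[[0,0,0],[0,0,0],100],[[0,0,-20],[0,0,0],100],[[0,0,-70],[0,0,0],100],[[0,0,-120],[0,0,0],100],[[0,0,-165],[0,0,0],100],[[0,0,-180],[0,0,0],100],[[0,0,-180],[0,0,0],100]]}}

```text
time_s: 34.55
eef_pos: [0.6154, 0.24, 0.1848]
ee_rot: [[0.048, 0.999, 0.005], [0.999, -0.048, 0.001], [0.001, 0.005, -1.0]]
force: [-0.4, 0.6, -0.1]
width: 0.088
```

```bash
python3 - <<'E'
from h import *
p=snap('wrist','w16.png')
s=manip.read_state(); print(s['width'],s['eef_pos']); go(.394,-.178,.19,87)
E
```

```text
0.08817878590675389 [0.61462554 0.23978071 0.18224174]
d [-428.  -200.1   -8.1] rv [ 0.1 -0.   0.2] rows>= 9.5
```

View pics/w16.png

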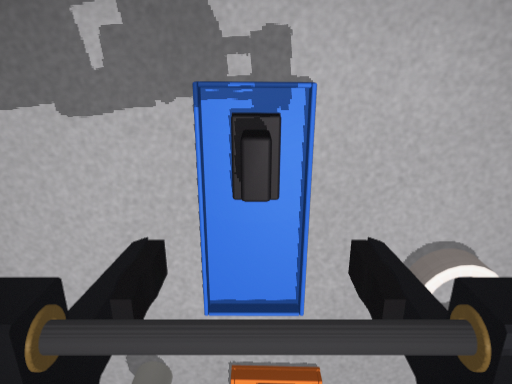

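The black sander stands in the blue tray at (256,158). Next is the black-capped bottle, with the fingers only partly open to stay clear of the purple look-alike.

Emit:
{"name": "step_arm", "arguments": {"targets": [[[-43,-20,-4],[0,0,0],75],[[-86,-40,-8],[0,0,0],75],[[-130,-61,-8],[0,0,0],75],[[-174,-81,-8],[0,0,0],75],[[-218,-102,-8],[0,0,0],75],[[-262,-122,-8],[0,0,0],75],[[-306,-143,-8],[0,0,0],75],[[-350,-164,-8],[0,0,0],75],[[-390,-183,-8],[0,0,0],75],[[-420,-197,-8],[0,0,0],75],[[-428,-200,-8],[0,0,0],75],[[-428,-200,-8],[0,0,0],75]]}}

```text
time_s: 35.8
eef_pos: [0.3934, -0.1783, 0.1887]
ee_rot: [[0.051, 0.999, -0.002], [0.999, -0.051, 0.002], [0.002, -0.002, -1.0]]
force: [-0.1, 0.1, 0.3]
width: 0.066
```

```bash
python3 - <<'E'
from h import *
np.set_printoptions(precision=4,suppress=True)
p=snap('wrist','w17.png')
s=manip.read_state(); print(s['width'],s['eef_pos'],proj(p,[.394,-.178,.088]))
E
```

```text
0.0662758170335858 [ 0.3939 -0.1775  0.189 ] [258.3335 174.9048]
```

View pics/w17.png

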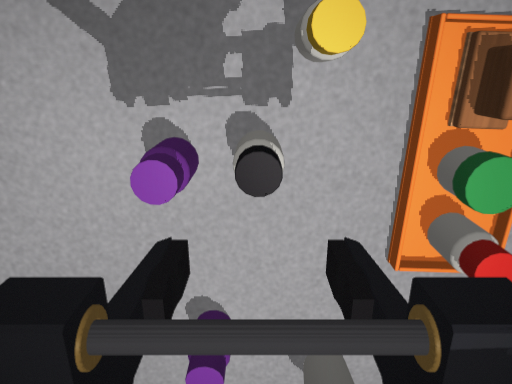

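```bash
python3 - <<'E'
from h import *
np.set_printoptions(precision=4,suppress=True)
p=manip.capture('wrist')
m=cmask(p,(0,0,0),(179,255,50),(225,135,295,205)); ys,xs=np.nonzero(m); c,r=(xs.min()+xs.max())/2,(ys.min()+ys.max())/2; print(c,r,np.ptp(xs),np.ptp(ys))
x=onz(p,c,r,.088); print('black',x,'purple',onz(p,154.5,182,.088),'right finger side tray'); go(x[0],x[1],.022,87)
im=p['color'][120:215,120:310,::-1]; print(p['color'][170:175,255:262].mean((0,1)))
E
```

```text
258.0 171.5 46 49
black [ 0.3944 -0.1742  0.088 ] purple [ 0.3044 -0.1793  0.088 ] right finger side tray
d [  2.6   0.2 167.2] rv [-0.1 -0.1  0.3] rows>= 3.3
[55.7714 53.3714 55.8857]
```

Emit:
{"name": "step_arm", "arguments": {"targets": [[[2,0,40],[0,0,0],75],[[2,0,80],[0,0,0],75],[[2,0,115],[0,0,0],75],[[2,0,145],[0,0,0],75],[[2,0,160],[0,0,0],75],[[2,0,167],[0,0,0],75],[[2,0,167],[0,0,0],40],[[2,0,167],[0,0,0],0],[[2,0,167],[0,0,0],0],[[2,0,167],[0,0,0],0],[[2,0,167],[0,0,0],0],[[2,0,167],[0,0,0],0]]}}

```text
time_s: 37.1
eef_pos: [0.3946, -0.1764, 0.0236]
ee_rot: [[0.049, 0.999, 0.001], [0.999, -0.049, -0.001], [-0.001, 0.001, -1.0]]
force: [-0.1, 1.1, 7.8]
width: 0.0414
```

Emit:
{"name": "step_arm", "arguments": {"targets": [[[0,0,0],[0,0,0],0],[[0,0,0],[0,0,0],0]]}}

```text
time_s: 37.3
eef_pos: [0.3946, -0.1763, 0.0236]
ee_rot: [[0.049, 0.999, 0.001], [0.999, -0.049, -0.001], [-0.001, 0.001, -1.0]]
force: [-0.6, 2.4, 6.6]
width: 0.0411
```

Emit:
{"name": "step_arm", "arguments": {"targets": [[[0,0,-10],[0,0,0],0],[[0,0,-40],[0,0,0],0],[[0,0,-80],[0,0,0],0],[[0,0,-120],[0,0,0],0],[[0,0,-130],[0,0,0],0],[[0,0,-130],[0,0,0],0]]}}

```text
time_s: 37.9
eef_pos: [0.3945, -0.1763, 0.1543]
ee_rot: [[0.048, 0.999, 0.002], [0.999, -0.048, -0.002], [-0.002, 0.003, -1.0]]
force: [0.1, 0.5, -1.7]
width: 0.0409
```

```bash
python3 - <<'E'
from h import *
p=snap('wrist','w18.png'); ps=snap('side','s18.png')
s=manip.read_state(); print(s['width'],s['force'],s['eef_pos']); go(.6086,.1295,.155,87)
E
```

```text
0.04105192911562956 [ 0.86006428 -0.76702956 -0.67202458] [ 0.39355135 -0.17561919  0.15198004]
d [315.2 200.   -3. ] rv [-0.1 -0.1  0.2] rows>= 7.5
```

View pics/w18.png

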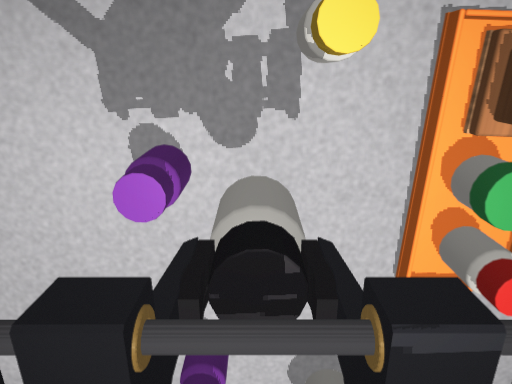

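Emit:
{"name": "step_arm", "arguments": {"targets": [[[38,24,-3],[0,0,0],0],[[77,49,-3],[0,0,0],0],[[116,74,-3],[0,0,0],0],[[155,98,-3],[0,0,0],0],[[194,123,-3],[0,0,0],0],[[233,148,-3],[0,0,0],0],[[270,171,-3],[0,0,0],0],[[300,190,-3],[0,0,0],0],[[315,200,-3],[0,0,0],0],[[315,200,-3],[0,0,0],0],[[315,200,-3],[0,0,0],0]]}}

```text
time_s: 39.1
eef_pos: [0.6083, 0.1285, 0.1541]
ee_rot: [[0.048, 0.999, -0.003], [0.999, -0.048, -0.0], [-0.001, -0.003, -1.0]]
force: [0.7, 0.5, -0.9]
width: 0.0409
```

```bash
python3 - <<'E'
from h import *
p=snap('wrist','w19.png')
s=manip.read_state(); print(s['width'],s['force'],s['eef_pos']); go(.6086,.1295,.033,87)
E
```

```text
0.0409734390440106 [ 0.0403613  -0.46537326 -1.05465573] [0.60836992 0.12809376 0.15470922]
d [  1.5   0.5 121.7] rv [-0.1  0.   0.2] rows>= 2.4
```

View pics/w19.png

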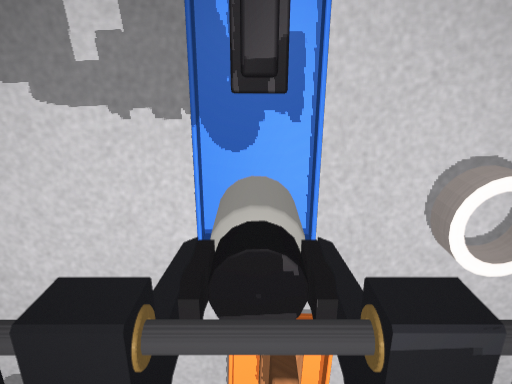

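Emit:
{"name": "step_arm", "arguments": {"targets": [[[1,0,30],[0,0,0],0],[[1,0,65],[0,0,0],0],[[1,0,95],[0,0,0],0],[[1,0,112],[0,0,0],0],[[1,0,120],[0,0,0],0],[[1,0,122],[0,0,0],0],[[1,0,123],[0,0,0],0],[[1,0,123],[0,0,0],0]]}}

```text
time_s: 39.95
eef_pos: [0.6097, 0.1297, 0.0339]
ee_rot: [[0.049, 0.999, 0.002], [0.999, -0.049, 0.0], [0.0, 0.002, -1.0]]
force: [-0.2, 0.1, 0.0]
width: 0.0414
```

Emit:
{"name": "step_arm", "arguments": {"targets": [[[0,0,1],[0,0,0],0],[[0,0,2],[0,0,0],0],[[0,0,2],[0,0,0],0]]}}

```text
time_s: 40.25
eef_pos: [0.6092, 0.1299, 0.0311]
ee_rot: [[0.048, 0.999, 0.0], [0.999, -0.048, 0.0], [0.0, 0.0, -1.0]]
force: [0.9, -0.7, -0.8]
width: 0.041
```

Emit:
{"name": "step_arm", "arguments": {"targets": [[[0,0,1],[0,0,0],0],[[0,0,2],[0,0,0],0],[[0,0,2],[0,0,0],0]]}}

```text
time_s: 40.55
eef_pos: [0.6092, 0.1299, 0.0288]
ee_rot: [[0.048, 0.999, -0.0], [0.999, -0.048, 0.0], [0.0, -0.0, -1.0]]
force: [0.5, -0.0, -0.7]
width: 0.0412
```

Emit:
{"name": "step_arm", "arguments": {"targets": [[[0,0,1],[0,0,0],0],[[0,0,1],[0,0,0],0]]}}

```text
time_s: 40.75
eef_pos: [0.6093, 0.13, 0.0287]
ee_rot: [[0.048, 0.999, 0.001], [0.999, -0.048, 0.0], [0.0, 0.001, -1.0]]
force: [-2.8, -0.2, 5.4]
width: 0.0409
```

Emit:
{"name": "step_arm", "arguments": {"targets": [[[0,0,0],[0,0,0],70],[[0,0,0],[0,0,0],80],[[0,0,0],[0,0,0],80],[[0,0,0],[0,0,0],80],[[0,0,-20],[0,0,0],80],[[0,0,-70],[0,0,0],80],[[0,0,-120],[0,0,0],80],[[0,0,-165],[0,0,0],80],[[0,0,-180],[0,0,0],80],[[40,-30,-180],[0,0,0],80],[[80,-60,-180],[0,0,0],80],[[120,-95,-180],[0,0,0],80]]}}

```text
time_s: 41.95
eef_pos: [0.5211, 0.253, 0.2079]
ee_rot: [[0.049, 0.999, 0.0], [0.999, -0.049, 0.0], [0.0, 0.0, -1.0]]
force: [0.2, 0.6, -0.6]
width: 0.0709
```

Emit:
{"name": "step_arm", "arguments": {"targets": [[[20,-45,0],[0,0,0],80],[[40,-90,0],[0,0,0],80],[[40,-100,0],[0,0,0],80],[[40,-100,0],[0,0,0],80]]}}

```text
time_s: 42.35
eef_pos: [0.4232, 0.2971, 0.2085]
ee_rot: [[0.046, 0.999, 0.001], [0.999, -0.046, 0.0], [0.0, 0.001, -1.0]]
force: [0.9, 0.1, 0.7]
width: 0.0708
```

```bash
python3 - <<'E'
from h import *
np.set_printoptions(precision=4,suppress=True)
pt=manip.capture('top');ps=manip.capture('side')
print(manip.read_state()['time_s'],manip.read_state()['eef_pos'])
f=lambda p,b,k:cv2.resize(cv2.cvtColor(p['color'],cv2.COLOR_RGB2BGR)[b[1]:b[3],b[0]:b[2]],None,fx=k,fy=k,interpolation=cv2.INTER_CUBIC)
cv2.imwrite('pics/tf.png',f(pt,(80,110,430,270),2.2)); cv2.imwrite('pics/sf.png',f(ps,(200,80,400,350),2.2))
Y=cmask(pt,(20,100,60),(35,255,255),(260,175,295,215));ys,xs=np.nonzero(Y);print('yellow now',xs.mean(),ys.mean(),'was 277.32 194.56')
E
```

```text
42.45 [0.4253 0.2963 0.2081]
yellow now 277.3181818181818 194.56493506493507 was 277.32 194.56
```

View pics/tf.png

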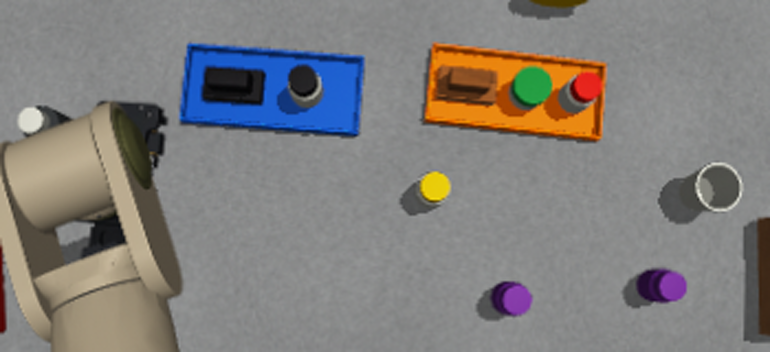

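View pics/sf.png

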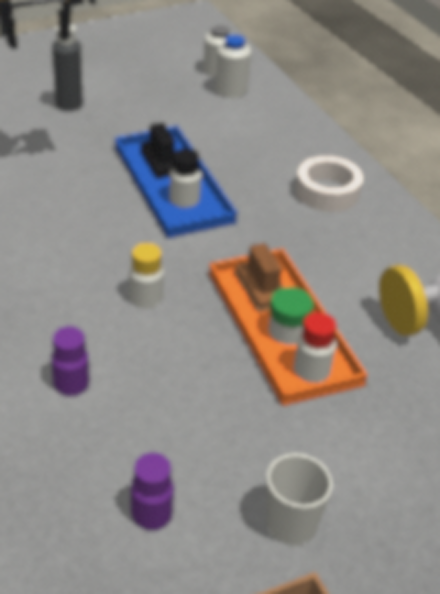

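Both views show all five pieces standing upright inside their trays. The yellow bottle, cup, can and purple look-alikes stand where they were, and the gripper touches nothing.

```bash
python3 -c "
from h import *
print(manip.read_state()['force'],manip.hand_in())"
```

```text
the job is handed in; nothing more can be done
[-0.41999448 -0.45281818 -0.62589293] None
```

Both kits are made up and handed in at about 42 s. The wood sander, green-lidded jar and red-capped bottle are in the orange tray, and the black sander and black-capped bottle are in the blue tray. I placed them in that order, each lowered until it touched the tray floor and then released.

**Failed check:** the first grasp of the wood sander closed on air. The wrist and side pictures showed the real fingertips about 31–37 mm short of the reported TCP. I used 34 mm from then on, and all later grasps held on the first try.

**Small disagreements:** the camera views differed by about 2–4 mm on piece and tray positions, within the clearances I left.

**Last checks:**
- The top and side pictures show all five pieces upright, apart from each other and inside the tray walls.
- The yellow cap is at exactly the same pixel as at the start.
- By eye, the cup, the spray can and the purple look-alikes stand where they were.
- The gripper is clear of everything, and the force reading is near zero.

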